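Sort two threaded studs on the notched pitch gauges

ROBOT

A 6-joint arm with a two-finger parallel gripper is mounted at the origin on the work surface; the furniture and walls round the work are solid. World frame = base frame: x ahead of the robot, y to its left, z up, the work surface at z = 0. Lengths are in m, angles in rad, forces in N, time in s.
With the tool pointing down it reaches from about 0.325 to 0.85 m from the base axis. Payload 15.5 kg.
Tool frame: the origin (TCP) lies midway between the tips of the shut fingers; the grasp point (between the pads) lies 19 mm behind it; x points along the fingers, y is the direction in which the jaws open and shut, and the axes are right-handed (so a half turn about x gives the same grasp; the last joint's range is limited). The gripper opens to 91 mm and grips with 3 to 60 N. Pads are 32 mm wide; open, the fingers measure 118 mm over their backs; the gripper's body (76 mm by 178 mm) begins 60 mm behind the grasp point.
Start: joints at [-1.401, 0.494, 1.345, -0, 1.302, -0.096], TCP at [0.164, -0.603, 0.214] pointing down, gripper open.
Joint ranges: [-2.91, 2.91], [-0.82, 2.16], [0.22, 2.67], [-1.22, 4.37], [0.12, 2.79], [-3.08, 3.08]. Speed limits (rad/s): [1.89, 1.89, 2.57, 3.01, 3.01, 3.01].

INTERFACE

Orientations are given as a rotation vector (axis times angle).
In Python, from workcell import * gives the robot as it stands.
- The arm moves only by the shell command python3 -m inch 'ROWS'. ROWS is JSON, a list of rows, each an object of numbers: "dx", "dy", "dz": the shift along the tool's x, y, z in mm; "wx", "wy", "wz": the turn, a rotation vector about the tool's x, y, z in degrees; "fingers": the finger opening in mm, from 0 to 91.2. In form: [{"dx": .., "dy": .., "dz": .., "wx": .., "wy": .., "wz": .., "fingers": ..}, ...]. A call has 1 to 12 rows; each row is the pose to reach, as a shift and turn from the pose measured when the call began, along the tool's axes at that moment; what a row does not reach only later rows make up. A row lasts 1/8 s, in which the tool goes at most 62.5 mm and 10.7 degrees, less where a joint would pass 70% of its speed; a pose out of reach is approached as far as the arm can. A call with a gripper value outside its range is refused whole. The fingers move at their own pace and stop on an object; the grip force is fixed at half the most. Time passes only in rows, so rows that repeat a pose let the fingers close. It gives the time, the measured TCP pose, the force and the opening at its end, in the units of the state.
- observe(): the state, without advancing time (a new reading comes with each control period).
- read_camera(name): name is "scene" or "top"; returns a dict with "image" (420x560x3 uint8, blue, green, red), "fx", "fy", "cx", "cy" (pixels), "k1" (the pictures are not rectified: a ray, as slopes to the right and down, at radius r is drawn at 1 + k1 r^2 times it, then the intrinsics apply), "R" (3x3) and "t" (3): a world point X has camera coordinates R X + t. Camera axes: x right, y down, z forward; pixel columns grow to the right and rows downward; lengths in m; the calibration is good to about 2 mm. A picture is of the moment at which its call begins. There is no depth.
- finish_job(): hands the job in, once; it reports no verdict.
The state is a dict: "t": time; "q": joint angles; "joint_vel": joint speeds; "effort": joint torques, N m; "position": TCP position; "eef_rot": TCP orientation; "contact_force": force on the tool from outside, world axes, zero at the start; "moment": the same for the moment, N m; "grip_width": finger opening in m.
Only numpy, scipy, OpenCV 4.12 (cv2) and the standard library are available. Lean on these libraries where they do the work, as an engineer would, in place of code of your own. Each camera call takes 0.05 s, during which the arm holds its last target.

TASK

Sort the two steel studs by thread pitch: lay each one, along the slope, in the sloping notched gauge whose teeth match its thread, so that it is fully seated, with its ridges down between the teeth at both ends, and let go of it. Leave everything else on the table where it stands.

Things in the scene. Friction and masses are not known exactly. Their poses are not given: they have to be found in the camera images.
- coarse_stud_mid (a point): Centre of the coarse stud: loose bare-steel double-ended stud, 164 mm long, 0.3-0.6 kg, lying on the table, axis 16 mm up. Plain round shank in the middle, 22 mm diameter, 44 mm long: grasp it there. Each side of it 45 mm of thread, 30 mm over the ridges, 15 mm pitch: 3 broad ridges. x runs along the stud; both ends are alike, so either way round will do.
- fine_stud_mid (a point): Centre of the fine stud: loose bare-steel double-ended stud, 164 mm long, 0.3-0.6 kg, lying on the table, axis 16 mm up. Plain round shank in the middle, 22 mm diameter, 44 mm long: grasp it there. Each side of it 45 mm of thread, 30 mm over the ridges, 9 mm pitch: 5 narrow, close ridges. x runs along the stud; both ends are alike, so either way round will do.
- coarse_gauge_seat (a point): Seat point of the coarse gauge, where the centre of a seated stud lies, 82 mm above the table. x runs along the 30 degree slope (up, away from the robot), y level across, z square to the slope (up, towards the robot). A coarse stud laid along x and moved in along -z sits fully down with its centre here. Teeth: 2 broad ones a flank, 15 mm apart, 6 mm thick, 4 mm high.
- fine_gauge_seat (a point): Seat point of the fine gauge, where the centre of a seated stud lies, 82 mm above the table. x runs along the 30 degree slope (up, away from the robot), y level across, z square to the slope (up, towards the robot). A fine stud laid along x and moved in along -z sits fully down with its centre here. Teeth: 4 narrow ones a flank, 9 mm apart, 2.6 mm thick, 4 mm high.
- coarse_stud: The same coarse stud; origin on its underside as it lies, 16 mm below its centre. Beyond each thread is a 32 mm square end, 15 mm long, on whose flats it lies, so it does not roll. The fine stud differs only in its thread; they are told apart by the spacing of the ridges.
- fine_stud: The same fine stud; origin on its underside as it lies, 16 mm below its centre. Beyond each thread is a 32 mm square end, 15 mm long, on whose flats it lies, so it does not roll. The coarse stud differs only in its thread; they are told apart by the spacing of the ridges.
- coarse_gauge: Foot of the coarse gauge, a fixed steel stand (foot 130 x 70 mm, origin below the seat point). Its two notched V cradles, 46 mm wide, stand 28 to 61 mm either side of the seat point along the slope; the gap between is open 38 mm deep, for the fingers. Ridges enter within about 1.5 mm along x; out of step, or of the wrong pitch, a stud rides 4 to 7 mm high.
- fine_gauge: Foot of the fine gauge, a fixed steel stand (foot 130 x 70 mm, origin below the seat point). Its two notched V cradles, 46 mm wide, stand 28 to 61 mm either side of the seat point along the slope; the gap between is open 38 mm deep, for the fingers. Ridges enter within about 1.5 mm along x; out of step, or of the wrong pitch, a stud rides 4 to 7 mm high.
- rod_tin: tin of filler rods, 74 mm across, 187 mm tall with the rods; a bystander, origin at the centre of its underside
- mug: white spotted mug, 82 x 117 x 91 mm high; a bystander, origin at the centre of its underside
- v_block: grey steel V-block, 45 x 50 x 42 mm high; a bystander, origin at the centre of its underside
- gauge_block: grey steel block with six holes in its top, 50 x 75 x 25 mm high; a bystander, origin at the centre of its underside
- tape_measure: yellow tape measure, 38 x 99 x 65 mm high; a bystander, origin at the centre of its underside
Things that resemble listed ones, but are neither listed nor needed, are in the scene too. Leave any blue look-alike of the coarse_stud alone.

How it is judged:
By the outcome, as a careful person would: the job done as asked, in the order asked, and still so for the second after the job is handed in, with the robot touching nothing.
It also fails if it takes over 61 s, if anything falls off the work surface, if the arm or the gripper's body presses on something with over 40 N, if the wrist force passes 120 N, or if a joint passes its speed limit or range.

## Working session

There is one attempt and no reset: what is moved stays moved. The work goes in short steps, Python scripts to look and compute and a shell command to move; the robot and the scene stay as the last step left them, time stands still between calls to the robot, and variables do not carry over. Pictures are saved under pics/ and viewed, and the job is handed in when it is done.

```bash
ls; mkdir -p pics
python3 - <<'E'
from workcell import *
import cv2
print(observe())
for n in ("scene","top"):
    c=read_camera(n); cv2.imwrite(f"pics/{n}0.png",c["image"])
    print(n,{k:v for k,v in c.items() if k!="image"})
E
```

```text
pics
{'t': 0.0, 'q': array([-1.40147782e+00,  4.94175232e-01,  1.34612586e+00,  6.78205534e-06,
        1.30247524e+00, -9.54945475e-02]), 'joint_vel': array([ 0.00103132,  0.00117376, -0.00039105, -0.0006595 , -0.00034992,
       -0.00079966]), 'effort': array([-1.01761805e-03, -8.78840518e+01, -3.81864524e+01,  7.06365891e-02,
        5.32206427e-02, -6.80406924e-05]), 'position': array([ 0.16352672, -0.60284592,  0.21334498]), 'eef_rot': array([ 2.08049668,  0.27833743, -2.08057465]), 'contact_force': array([ 0.78073396,  0.90122625, -0.12194186]), 'moment': array([ 0.02482522,  0.0389301 , -0.03148414]), 'grip_width': 0.09137602654876634}
scene {'fx': 519.9349525816586, 'fy': 519.9349525816586, 'cx': 277.8086971190343, 'cy': 210.6448624224841, 'k1': -0.013792214905282218, 'R': array([[-0.86098317, -0.50839642,  0.0155262 ],
       [-0.3191075 ,  0.51614325, -0.79483743],
       [ 0.39607876, -0.68929618, -0.60662377]]), 't': array([0.399706  , 0.1751249 , 1.36761064])}
top {'fx': 434.8387039817746, 'fy': 434.8387039817746, 'cx': 272.51692956756875, 'cy': 207.2397382221715, 'k1': -0.046670240998986576, 'R': array([[-0.0231121 , -0.9996173 , -0.01520139],
       [-0.98669372,  0.02525582, -0.16061643],
       [ 0.16093889,  0.01128693, -0.98689983]]), 't': array([0.06138543, 0.46034952, 1.26949662])}
```

View pics/scene0.png

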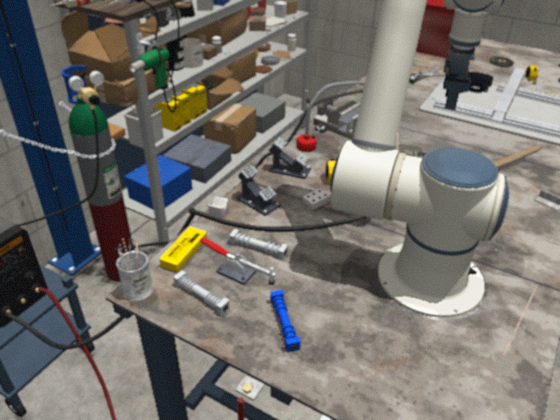

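View pics/top0.png

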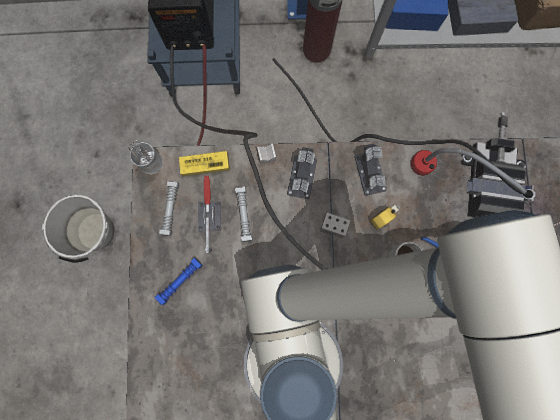

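Run:
```python
import cv2
t=cv2.imread("pics/top0.png"); s=cv2.imread("pics/scene0.png")
def z(im,x0,y0,x1,y1,f,n): cv2.imwrite("pics/"+n,cv2.resize(im[y0:y1,x0:x1],None,fx=f,fy=f,interpolation=cv2.INTER_CUBIC))
z(t,150,170,260,250,7,"tA.png"); z(t,280,140,400,210,6.5,"tB.png")
z(s,160,220,300,320,5.5,"sA.png"); z(s,230,130,340,220,6.5,"sB.png")
```

```text
(no output)
```

View pics/tA.png

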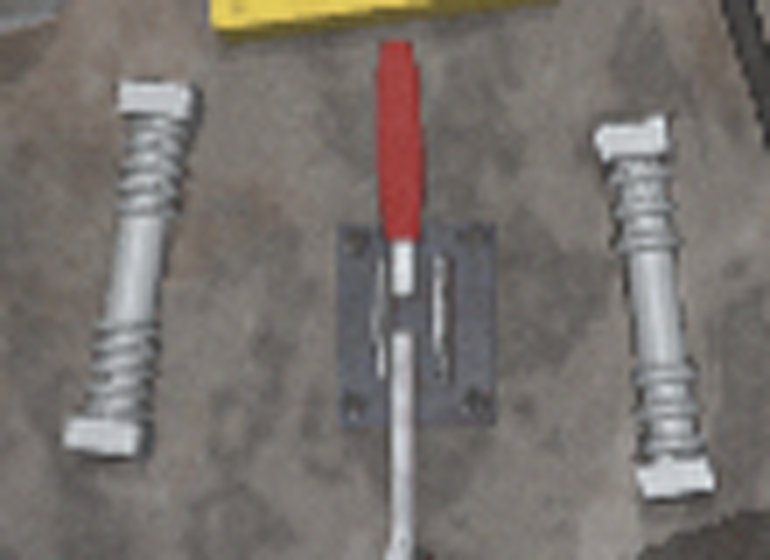

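View pics/tB.png

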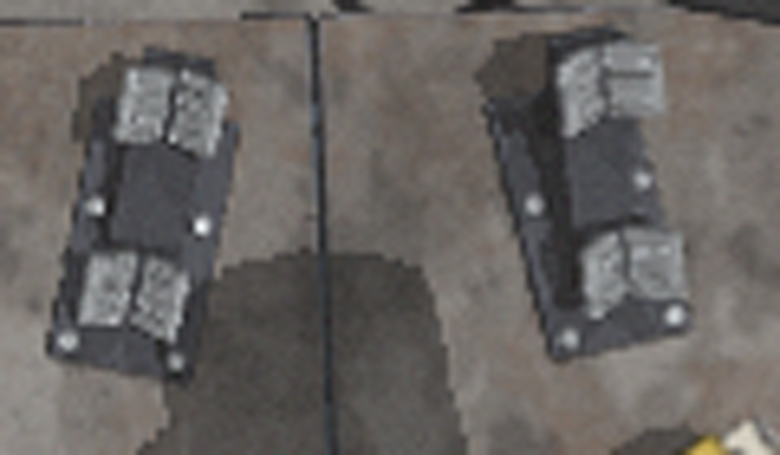

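View pics/sA.png

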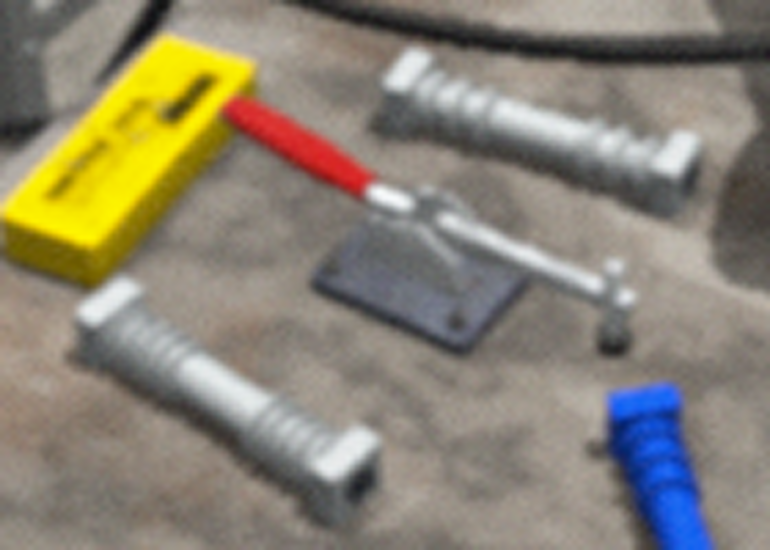

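View pics/sB.png

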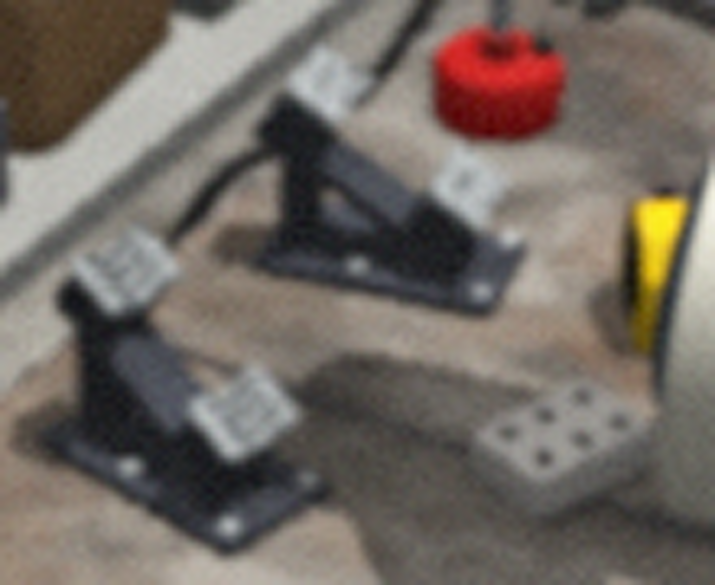

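Run:
```python
import cv2
t=cv2.imread("pics/top0.png"); s=cv2.imread("pics/scene0.png")
def z(im,x0,y0,x1,y1,f,n):
    o=cv2.resize(im[y0:y1,x0:x1],None,fx=f,fy=f,interpolation=cv2.INTER_LANCZOS4)
    o=cv2.convertScaleAbs(o,alpha=1.3)
    for x in range(x0,x1,5):
        cv2.line(o,(int((x-x0+.5)*f),0),(int((x-x0+.5)*f),6 if x%10 else 14),(0,255,255),1)
        if x%10==0: cv2.putText(o,str(x),(int((x-x0+.5)*f)+2,14),0,.4,(0,255,255))
    for y in range(y0,y1,5):
        cv2.line(o,(0,int((y-y0+.5)*f)),(6 if y%10 else 14,int((y-y0+.5)*f)),(0,255,255),1)
        if y%10==0: cv2.putText(o,str(y),(2,int((y-y0+.5)*f)-2),0,.4,(0,255,255))
    cv2.imwrite("pics/"+n,o)
z(t,283,143,321,201,10,"g1t.png"); z(t,350,140,390,198,10,"g2t.png")
z(s,230,160,285,215,10,"g1s.png"); z(s,265,133,315,180,11,"g2s.png")
a=cv2.hconcat([cv2.imread("pics/g1t.png"),cv2.imread("pics/g2t.png")]);cv2.imwrite("pics/gt.png",a)
```

```text
(no output)
```

View pics/gt.png

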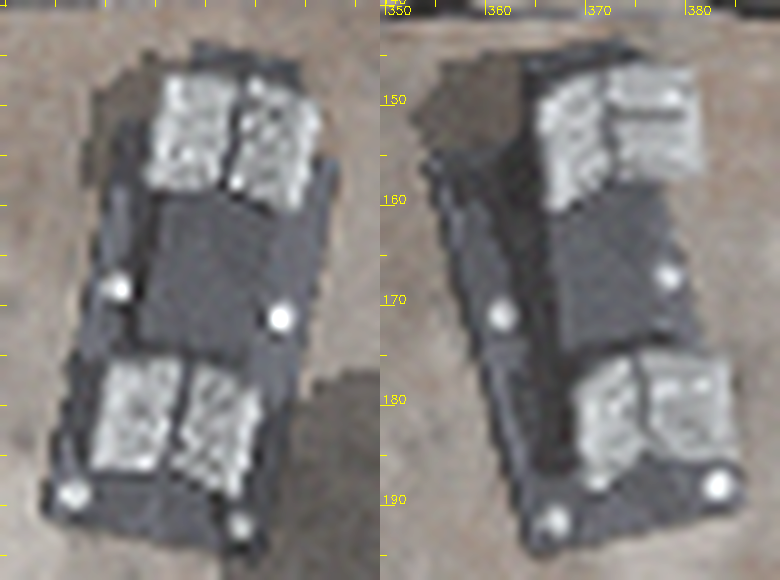

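View pics/g1s.png

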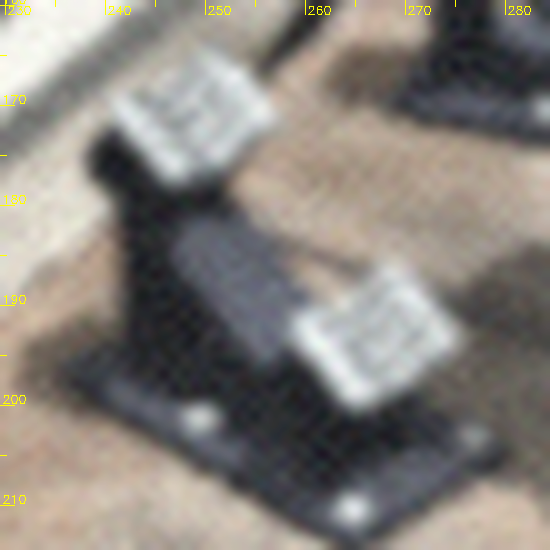

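View pics/g2s.png

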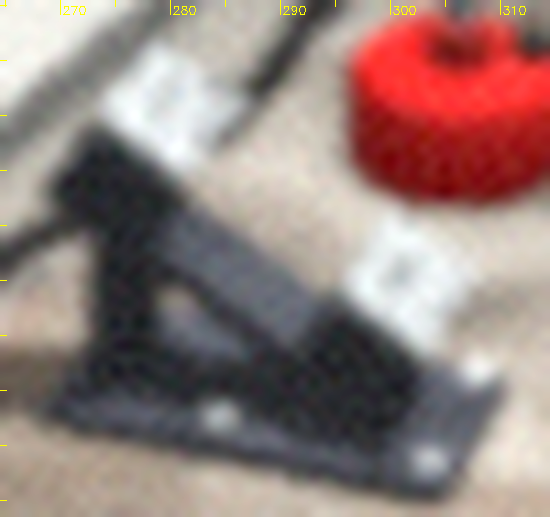

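```bash
cat > h.py <<'E'
import numpy as np, cv2
from scipy.spatial.transform import Rotation as Ro
from scipy.optimize import least_squares
CAM={'scene':dict(f=519.9349525816586,cx=277.8086971190343,cy=210.6448624224841,k1=-0.013792214905282218,R=np.array([[-0.86098317,-0.50839642,0.0155262],[-0.3191075,0.51614325,-0.79483743],[0.39607876,-0.68929618,-0.60662377]]),t=np.array([0.399706,0.1751249,1.36761064])),
'top':dict(f=434.8387039817746,cx=272.51692956756875,cy=207.2397382221715,k1=-0.046670240998986576,R=np.array([[-0.0231121,-0.9996173,-0.01520139],[-0.98669372,0.02525582,-0.16061643],[0.16093889,0.01128693,-0.98689983]]),t=np.array([0.06138543,0.46034952,1.26949662]))}
def proj(c,X):
    c=CAM[c]; P=np.atleast_2d(X)@c['R'].T+c['t']; s=P[:,:2]/P[:,2:]
    s=s*(1+c['k1']*(s**2).sum(1,keepdims=True)); return s*c['f']+[c['cx'],c['cy']]
def ray(c,uv):  # world direction, origin
    c=CAM[c]; s=(np.array(uv,float)-[c['cx'],c['cy']])/c['f']; r=s.copy()
    for _ in range(10): r=s/(1+c['k1']*(r**2).sum())
    return -c['R'].T@c['t'], c['R'].T@np.array([*r,1])
def onz(c,uv,z):
    o,d=ray(c,uv); return o+d*(z-o[2])/d[2]
Rs=Ro.from_euler('y',-30,degrees=True).as_matrix()  # slope frame: x up/away, z up/towards robot
def gauge(x,y,yaw): return Ro.from_euler('z',yaw).as_matrix()@Rs, np.array([x,y,.082])
E
python3 - <<'E'
from h import *
names=['fl','fr','nl','nr','fv','fw','nv','nw']
def T(l,ox,oy,s): return (np.array(l,float))/s-.5+[ox,oy]
# order far: Lf Ln Vf Vn Rf Rn ; near same
mx=[61,28,61,28,61,28]; mxn=[-28,-61,-28,-61,-28,-61]; side=[1,1,0,0,-1,-1]
top=[T([(168,72),(148,187),(245,78),(228,187),(320,105),(300,210),(108,358),(92,470),(187,360),(172,472),(262,395),(238,495)],283,143,10),
 T([(160,100),(175,213),(225,72),(232,190),(312,68),(323,177),(198,385),(218,492),(257,352),(268,465),(348,350),(360,460)],350,140,10)]
sc=[T([(108,100),(180,187),(205,50),(275,110),(290,325),(362,412),(390,262),(465,332)],230,160,10),
 T([(100,103),(185,175),(158,42),(248,100),(343,272),(432,355),(398,215),(487,285)],265,133,11)]
si=[0,1,4,5,6,7,10,11]
def pts(p,h,v):
    R,o=gauge(*p)
    M=np.array([[x,s*23,(h if s else v)] for x,s in zip(mx+mxn,side*2)])/1e3
    return M@R.T+o
def f(q):
    r=[]
    for i in (0,1):
        P=pts(q[3*i:3*i+3],q[6],q[7])
        r+=[proj('top',P)-top[i]-q[8:10],proj('scene',P[si])-sc[i]-q[10:12]]
    return np.concatenate([a.ravel() for a in r]+[q[8:12]*2])
g=[onz('top',(302,174),.07),onz('top',(370,170),.07)]
q0=[g[0][0],g[0][1],-.2,g[1][0],g[1][1],.2,0,-20,0,0,0,0]
r=least_squares(f,q0,x_scale=[.01,.01,.1]*2+[5,5,1,1,1,1]); 
print(r.x.round(4)); print(np.sqrt(np.mean(r.fun**2))); print(r.fun.reshape(-1,2).round(1).tolist())
E
```

```text
[  0.558   -0.042   -0.2108   0.5634  -0.258    0.1953  -4.4087 -18.4586
  -0.0324  -0.0621   0.0736   0.0232]
0.4416141361558136
[[-0.4, 0.3], [-0.4, -0.3], [-0.1, 0.0], [-0.5, -0.1], [0.0, -0.2], [-0.1, 0.2], [0.4, 0.6], [0.1, -0.2], [0.3, 0.5], [-0.2, -0.5], [0.2, -0.3], [0.6, 0.1], [-0.3, -0.0], [-0.7, -0.5], [0.8, -0.9], [0.5, 1.2], [-0.1, -0.2], [-0.4, -0.6], [0.5, -0.2], [-0.2, 1.0], [0.1, 0.1], [0.0, -0.4], [-0.2, 0.2], [0.4, -0.9], [0.2, -0.1], [0.4, -0.1], [-0.1, 0.3], [-0.8, -0.1], [0.0, 0.7], [0.1, -0.4], [-0.1, 0.5], [-0.2, -0.1], [0.4, 0.6], [0.9, 0.0], [-0.2, -0.3], [-0.4, 0.3], [0.3, 1.3], [0.3, -0.3], [-0.5, -0.3], [-0.7, -0.8], [-0.1, -0.1], [0.1, 0.0]]
```

Run:
```python
from h import *
ims={'top':[],'scene':[]}
from workcell import read_camera
for c in ims: ims[c]=np.mean([read_camera(c)['image'].astype(float) for _ in range(8)],0).astype(np.float32)
np.savez('avg0.npz',**ims)
G=[(.558,-.042,-.2108),(.5634,-.258,.1953)]
xs=np.arange(-68,68.1,.5); ys=np.arange(-26,26.1,.5)
rows=[]
for c in ('top','scene'):
  for g in G:
    R,o=gauge(*g)
    M=np.array([[x,y,-18.5+14.1*min(abs(y)/23,1)+2] for y in ys[::-1] for x in xs])/1e3
    uv=proj(c,M@R.T+o).astype(np.float32).reshape(len(ys),len(xs),2)
    w=cv2.remap(ims[c],uv[...,0],uv[...,1],cv2.INTER_CUBIC)
    w=cv2.resize(np.clip(w*1.0,0,255).astype(np.uint8),None,fx=2.8,fy=1.35); rows.append(cv2.copyMakeBorder(w,0,5,0,0,cv2.BORDER_CONSTANT))
cv2.imwrite('pics/rect.png',np.vstack(rows))
# studs
rows=[]
S={'L':((173,183),(165.5,232.5)),'R':((240,189),(247,238))}
for c in ('top','scene'):
  for k,(a,b) in S.items():
    A=onz('top',a,.032);B=onz('top',b,.032); m=(A+B)/2; d=(A-B)[:2]; d/=np.linalg.norm(d)
    print(k,m.round(4),np.linalg.norm(A-B))
    n=np.array([-d[1],d[0]])
    M=np.array([[*(m[:2]+d*x/1e3+n*y/1e3),.028] for y in np.arange(26,-26.1,-.5) for x in np.arange(-90,90.1,.5)])
    uv=proj(c,M).astype(np.float32).reshape(105,361,2)
    w=cv2.remap(ims[c],uv[...,0],uv[...,1],cv2.INTER_CUBIC)
    rows.append(cv2.resize(np.clip(w,0,255).astype(np.uint8),None,fx=2.1,fy=1.35))
cv2.imwrite('pics/rectS.png',np.vstack(rows))
```

```text
L [0.4698 0.3639 0.032 ] 0.15328482404489013
R [0.4464 0.1383 0.032 ] 0.15118879846056738
L [0.4698 0.3639 0.032 ] 0.15328482404489013
R [0.4464 0.1383 0.032 ] 0.15118879846056738
```

View pics/rect.png

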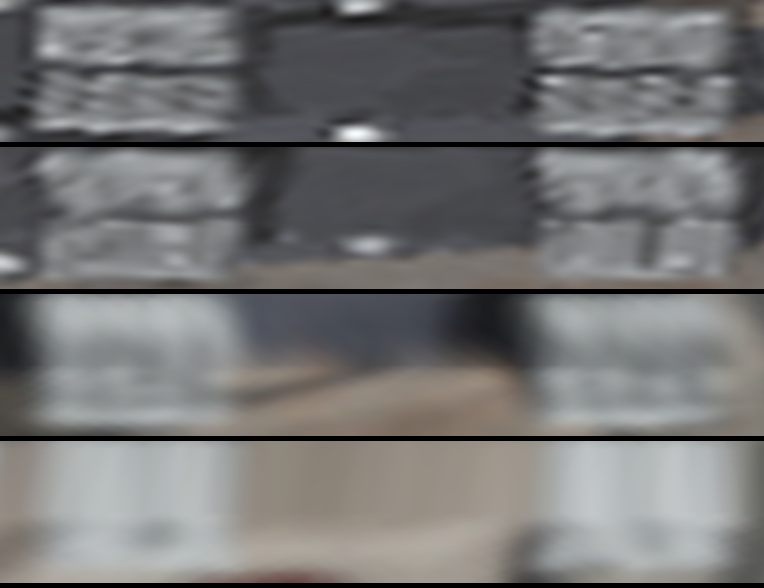

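View pics/rectS.png

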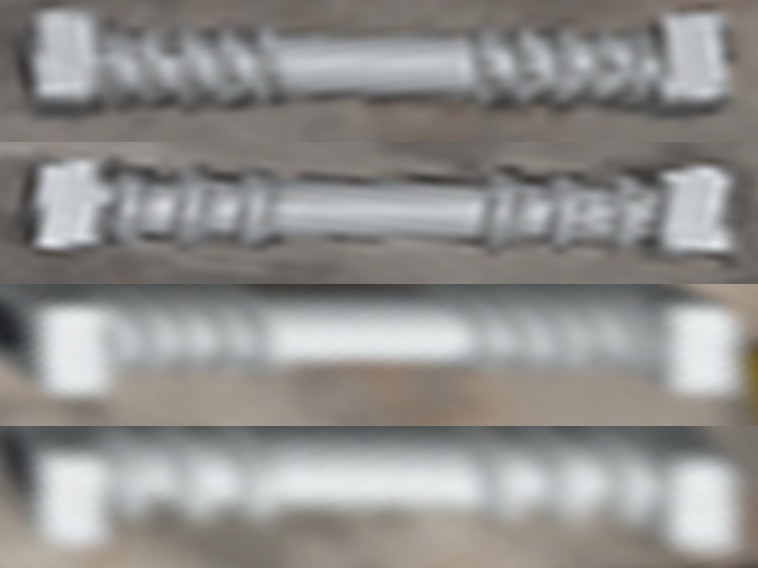

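Run:
```python
from h import *
ims=np.load('avg0.npz')
G=[(.558,-.042,-.2108),(.5634,-.258,.1953)]
xs=np.arange(25,64.1,.5)
for c,sd in (('top',1),('top',-1),('scene',-1)):
  for gi,g in enumerate(G):
    R,o=gauge(*g); pr=[]
    for s in (-1,1):
      M=np.array([[s*x,y*sd,-18.5+14.1*y/23+2] for y in np.arange(6,19,.5) for x in xs])/1e3
      uv=proj(c,M@R.T+o).astype(np.float32).reshape(-1,len(xs),2)
      w=cv2.remap(ims[c],uv[...,0],uv[...,1],cv2.INTER_CUBIC).mean(2); p=w.mean(0)
      x=xs[10:-10]; q=p[10:-10]; q=q-np.polyval(np.polyfit(x,q,2),x)
      amp=[abs(np.mean(q*np.exp(2j*np.pi*x/P)))*2 for P in (6,7.5,9,11,13,15,18)]
      print(c,'G%d'%(gi+1),sd,s,'amp 6,7.5,9,11,13,15,18:',np.round(amp,1))
      pr.append(p[::3].astype(int).tolist()); print(pr[-1])
```

```text
top G1 1 -1 amp 6,7.5,9,11,13,15,18: [2.4 1.8 2.5 7.9 7.6 4.8 1.5]
[77, 97, 118, 129, 137, 142, 143, 143, 140, 135, 130, 125, 121, 126, 137, 142, 140, 135, 131, 131, 135, 141, 154, 153, 118, 76, 61]
top G1 1 1 amp 6,7.5,9,11,13,15,18: [0.6 3.  4.8 2.7 1.9 3.4 4. ]
[59, 86, 119, 132, 126, 130, 135, 142, 146, 143, 134, 131, 136, 138, 138, 135, 131, 133, 140, 143, 139, 140, 141, 128, 108, 84, 67]
top G2 1 -1 amp 6,7.5,9,11,13,15,18: [0.9 5.4 3.7 2.9 5.3 5.1 3.5]
[103, 126, 142, 146, 142, 134, 131, 139, 150, 153, 148, 142, 140, 142, 141, 135, 131, 134, 140, 141, 135, 129, 124, 110, 88, 73, 71]
top G2 1 1 amp 6,7.5,9,11,13,15,18: [1.8 6.9 3.  3.9 4.2 3.  3.6]
[67, 65, 84, 113, 127, 129, 137, 146, 148, 143, 137, 137, 141, 142, 136, 131, 138, 147, 145, 137, 131, 135, 147, 155, 147, 123, 91]
top G1 -1 -1 amp 6,7.5,9,11,13,15,18: [1.9 3.2 7.9 5.1 1.2 2.2 3. ]
[77, 93, 109, 117, 120, 120, 115, 110, 115, 123, 128, 131, 128, 120, 117, 121, 129, 133, 126, 115, 114, 123, 131, 129, 107, 74, 55]
top G1 -1 1 amp 6,7.5,9,11,13,15,18: [3.1 1.9 7.1 3.9 2.5 4.1 4.5]
[60, 65, 91, 116, 123, 122, 118, 112, 
[... 625 characters left out ...]
150, 150, 151, 153, 151, 148, 146, 148, 152, 155, 153, 144, 128, 109, 92, 80]
scene G1 -1 1 amp 6,7.5,9,11,13,15,18: [1.7 3.  4.7 0.9 2.1 3.1 2.8]
[108, 108, 117, 131, 146, 157, 159, 155, 150, 149, 152, 154, 153, 149, 146, 147, 151, 154, 153, 147, 142, 140, 141, 141, 139, 135, 132]
scene G2 -1 -1 amp 6,7.5,9,11,13,15,18: [ 1.4  1.7  2.6  1.   4.7  8.9 11.1]
[163, 168, 174, 179, 183, 185, 184, 181, 176, 170, 166, 166, 169, 174, 179, 184, 187, 187, 186, 182, 177, 169, 161, 150, 139, 129, 122]
scene G2 -1 1 amp 6,7.5,9,11,13,15,18: [0.9 1.  2.9 2.8 4.3 6.3 7. ]
[110, 110, 120, 137, 150, 160, 166, 169, 173, 176, 179, 180, 180, 177, 173, 169, 168, 172, 178, 183, 184, 181, 174, 162, 145, 127, 111]
```

Run:
```python
from h import *
ims=np.load('avg0.npz')
def z(im,x0,y0,x1,y1,f):
    o=cv2.resize(im[y0:y1,x0:x1],None,fx=f,fy=f,interpolation=cv2.INTER_LANCZOS4)
    return np.clip(o,0,255).astype(np.uint8)
t,s=ims['top'],ims['scene']
a=np.hstack([z(t,160,178,182,198,16),z(t,155,220,177,240,16)])
b=np.hstack([z(t,232,183,254,203,16),z(t,236,226,258,246,16)])
cv2.imwrite('pics/e_t.png',np.hstack([np.vstack([a,b])]))
a=np.hstack([z(s,170,268,195,288,16),z(s,210,293,235,313,16)])[:, :800]
b=np.hstack([z(s,226,226,251,246,16),z(s,268,240,293,260,16)])[:, :800]
cv2.imwrite('pics/e_s.png',np.hstack([np.vstack([a,b])])[:600])
```

```text
(no output)
```

View pics/e_t.png

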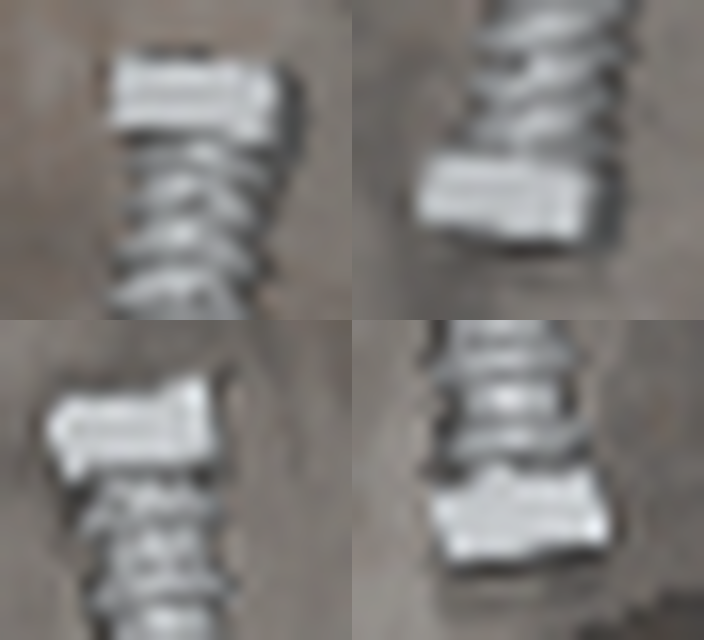

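View pics/e_s.png

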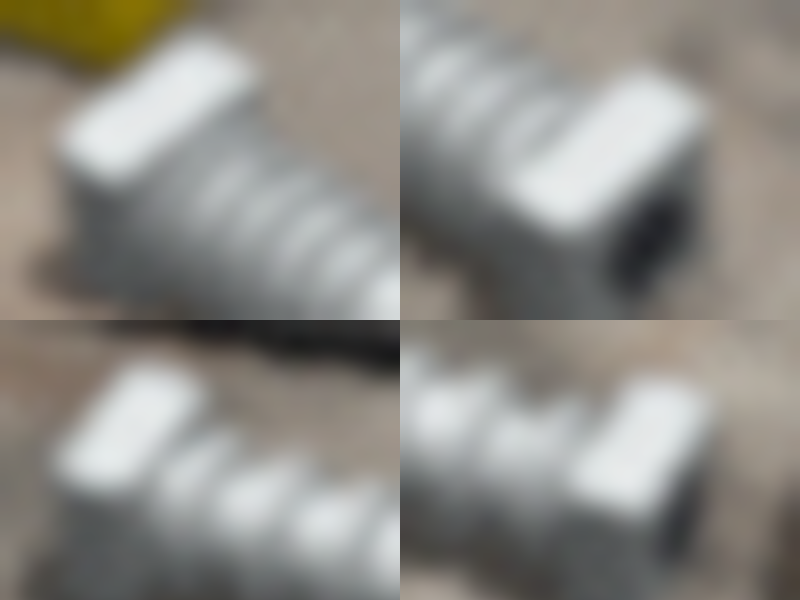

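```bash
cat >> h.py <<'E'
def studfit(tf,tn,sf,sn):
    # centres of top faces of far and near end blocks (z=.032), offset 74.5mm
    def P(q):
        d=np.array([np.cos(q[2]),np.sin(q[2])])*.0745
        return np.array([[*(q[:2]+d),.032],[*(q[:2]-d),.032]])
    f=lambda q: np.r_[(proj('top',P(q))-[tf,tn]).ravel(),(proj('scene',P(q))-[sf,sn]).ravel()]
    a=onz('top',tf,.032);b=onz('top',tn,.032); m=(a+b)/2
    r=least_squares(f,[m[0],m[1],np.arctan2(*(a-b)[1::-1])],x_scale=[.01,.01,.1]); return r.x,r.fun.round(2)
E
python3 - <<'E'
from h import *
c=lambda x,y,ox,oy:(x/16-.5+ox,y/16-.5+oy)
for n,a in (('fine',(c(194,98,160,178),c(153,197,155,220),c(156,110,170,268),c(207,149,210,293))),('coarse',(c(132,111,232,183),c(170,197,236,226),c(131,109,226,226),c(241,124,268,240)))):
    q,r=studfit(*a); print(n,q.round(4),np.degrees(q[2]),r)
from workcell import observe
s=observe(); R=Ro.from_rotvec(s['eef_rot']).as_matrix(); print(s['position'],R.round(3))
E
```

```text
fine [ 0.4697  0.3681 -0.1349] -7.726414920324087 [-0.11  0.12  0.16  0.05 -0.02 -0.17 -0.11  0.09]
coarse [0.4461 0.1401 0.1163] 6.661475371266584 [-0.01 -0.01 -0.06 -0.01 -0.   -0.01  0.05 -0.05]
[ 0.16358581 -0.60321012  0.21390855] [[-0.     0.262 -0.965]
 [ 0.    -0.965 -0.262]
 [-1.    -0.    -0.   ]]
```

```bash
cat >> h.py <<'E'
def tool(yaw,tilt=0):
    # jaw along -y of object frame yaw (deg->rad given), tool x = -z of (tilted) frame
    A=Ro.from_euler('z',yaw).as_matrix()@Ro.from_euler('y',-tilt,degrees=True).as_matrix()
    X=-A[:,2]; Y=-A[:,1]; return np.c_[X,Y,np.cross(X,Y)]
def rel(pos,R,verbose=True):
    from workcell import observe
    s=observe(); R0=Ro.from_rotvec(s['eef_rot']).as_matrix()
    d=R0.T@(np.array(pos)-s['position'])*1e3; w=np.degrees(Ro.from_matrix(R0.T@R).as_rotvec())
    print('t',round(s['t'],2),'d',d.round(1),'w',w.round(1)); return d,w
def st():
    from workcell import observe
    s=observe(); print('t',round(s['t'],2),'pos',s['position'].round(4),'F',s['contact_force'].round(1),'M',s['moment'].round(2),'grip',round(s['grip_width']*1e3,1),'q',s['q'].round(2)); return s
E
python3 -c "
from h import *
rel((.4461,.1401,.13),tool(.1163))
rel((.4461,.1401,.005),tool(.1163))"
```

```text
t 0.9 d [  83.9 -643.5 -467.2] w [ 8.5 -0.   0. ]
t 0.9 d [ 208.9 -643.5 -467.2] w [ 8.5 -0.   0. ]
```

```bash
python3 -m inch '[{"dx":0,"dy":-644,"dz":-467,"wx":8.5},{"dx":0,"dy":-644,"dz":-467,"wx":8.5},{"dx":0,"dy":-644,"dz":-467,"wx":8.5},{"dx":0,"dy":-644,"dz":-467,"wx":8.5},{"dx":0,"dy":-644,"dz":-467,"wx":8.5},{"dx":0,"dy":-644,"dz":-467,"wx":8.5},{"dx":0,"dy":-644,"dz":-467,"wx":8.5},{"dx":0,"dy":-644,"dz":-467,"wx":8.5},{"dx":0,"dy":-644,"dz":-467,"wx":8.5},{"dx":0,"dy":-644,"dz":-467,"wx":8.5},{"dx":0,"dy":-644,"dz":-467,"wx":8.5},{"dx":0,"dy":-644,"dz":-467,"wx":8.5}]'; python3 -c "
from h import *
st()
rel((.4461,.1401,.05),tool(.1163))
rel((.4461,.1401,.005),tool(.1163))"
```

```text
t 0.9 pos [ 0.1636 -0.6032  0.2139] F [-0.4  0.6 -0.2] M [-0.05 -0.04 -0.02] grip 91.5 q [-1.4   0.49  1.35  0.    1.3  -0.1 ]
t 0.9 d [ 163.9 -643.5 -467.2] w [ 8.5 -0.   0. ]
t 0.9 d [ 208.9 -643.5 -467.2] w [ 8.5 -0.   0. ]schema error: expected keys dx, dy, dz, wx, wy, wz, fingers
```

```bash
python3 -m inch '[{"dx":0,"dy":-644,"dz":-467,"wx":8.5,"wy":0,"wz":0,"fingers":80},{"dx":0,"dy":-644,"dz":-467,"wx":8.5,"wy":0,"wz":0,"fingers":80},{"dx":0,"dy":-644,"dz":-467,"wx":8.5,"wy":0,"wz":0,"fingers":80},{"dx":0,"dy":-644,"dz":-467,"wx":8.5,"wy":0,"wz":0,"fingers":80},{"dx":0,"dy":-644,"dz":-467,"wx":8.5,"wy":0,"wz":0,"fingers":80},{"dx":0,"dy":-644,"dz":-467,"wx":8.5,"wy":0,"wz":0,"fingers":80},{"dx":0,"dy":-644,"dz":-467,"wx":8.5,"wy":0,"wz":0,"fingers":80},{"dx":0,"dy":-644,"dz":-467,"wx":8.5,"wy":0,"wz":0,"fingers":80},{"dx":0,"dy":-644,"dz":-467,"wx":8.5,"wy":0,"wz":0,"fingers":80},{"dx":0,"dy":-644,"dz":-467,"wx":8.5,"wy":0,"wz":0,"fingers":80},{"dx":0,"dy":-644,"dz":-467,"wx":8.5,"wy":0,"wz":0,"fingers":80},{"dx":0,"dy":-644,"dz":-467,"wx":8.5,"wy":0,"wz":0,"fingers":80}]'; python3 -c "
from h import *
st()
rel((.4461,.1401,.05),tool(.1163))
rel((.4461,.1401,.005),tool(.1163))"
```

```text
t: 2.4
position: [0.4293, 0.0976, 0.2142]
eef_rot: [2.162, 0.126, -2.16]
contact_force: [1.3, -0.7, 1.5]
grip_width: 0.08
t 2.4 pos [0.4293 0.0976 0.2142] F [ 1.3 -0.7  1.5] M [-0.03 -0.04  0.03] grip 80.0 q [ 0.09  0.23  1.78 -0.    1.13  1.54]
t 2.4 d [164.2 -40.3 -21.5] w [ 0.  -0.1 -0. ]
t 2.4 d [209.2 -40.3 -21.4] w [ 0.  -0.1 -0. ]
```

```bash
python3 -m inch '[{"dx":40,"dy":-40,"dz":-21.5,"wx":0,"wy":0,"wz":0,"fingers":60},{"dx":100,"dy":-40.3,"dz":-21.5,"wx":0,"wy":0,"wz":0,"fingers":60},{"dx":155,"dy":-40.3,"dz":-21.5,"wx":0,"wy":0,"wz":0,"fingers":60},{"dx":190,"dy":-40.3,"dz":-21.5,"wx":0,"wy":0,"wz":0,"fingers":60},{"dx":205,"dy":-40.3,"dz":-21.5,"wx":0,"wy":0,"wz":0,"fingers":60},{"dx":209,"dy":-40.3,"dz":-21.5,"wx":0,"wy":0,"wz":0,"fingers":60},{"dx":209,"dy":-40.3,"dz":-21.5,"wx":0,"wy":0,"wz":0,"fingers":60},{"dx":209,"dy":-40.3,"dz":-21.5,"wx":0,"wy":0,"wz":0,"fingers":60}]'; python3 -c "
from h import *
st()
rel((.4461,.1401,.005),tool(.1163))"
```

```text
t: 3.4
position: [0.4466, 0.1402, 0.006]
eef_rot: [2.164, 0.126, -2.159]
contact_force: [-0.6, -0.2, -0.0]
grip_width: 0.0598
t 3.4 pos [0.4466 0.1402 0.006 ] F [-0.6 -0.2 -0. ] M [-0.03 -0.01 -0.06] grip 59.8 q [ 0.18  0.62  1.93 -0.    0.59  1.63]
t 3.4 d [1.  0.1 0.6] w [ 0.  -0.1 -0. ]
```

Close the grip.

```bash
python3 -m inch '[{"dx":1,"dy":0,"dz":0,"wx":0,"wy":0,"wz":0,"fingers":15},{"dx":1,"dy":0,"dz":0,"wx":0,"wy":0,"wz":0,"fingers":15},{"dx":1,"dy":0,"dz":0,"wx":0,"wy":0,"wz":0,"fingers":15},{"dx":1,"dy":0,"dz":0,"wx":0,"wy":0,"wz":0,"fingers":15},{"dx":1,"dy":0,"dz":0,"wx":0,"wy":0,"wz":0,"fingers":15},{"dx":1,"dy":0,"dz":0,"wx":0,"wy":0,"wz":0,"fingers":15}]'; python3 -c "
from h import *
import workcell
st()
for c in ('top','scene'): cv2.imwrite('pics/g1_%s.png'%c,workcell.read_camera(c)['image'])
# next poses
R=tool(.1953,30)
A,o=gauge(.5634,-.258,.1953)
for h in (150,40):
  c=o+A[:,2]*h/1e3; rel(c+R[:,0]*.011,R)
"
```

```text
t: 4.15
position: [0.4467, 0.1402, 0.005]
eef_rot: [2.164, 0.126, -2.159]
contact_force: [-0.1, -1.8, 3.1]
grip_width: 0.0213
t 4.15 pos [0.4467 0.1402 0.005 ] F [-0.1 -1.8  3.1] M [-0.34 -0.01 -0.11] grip 21.3 q [ 0.18  0.62  1.93 -0.    0.59  1.63]
t 4.25 d [-197.3  414.6   -0.8] w [-4.4 29.8 -1.2]
t 4.25 d [-101.9  410.2  -55.4] w [-4.4 29.8 -1.2]
```

View pics/g1_scene.png

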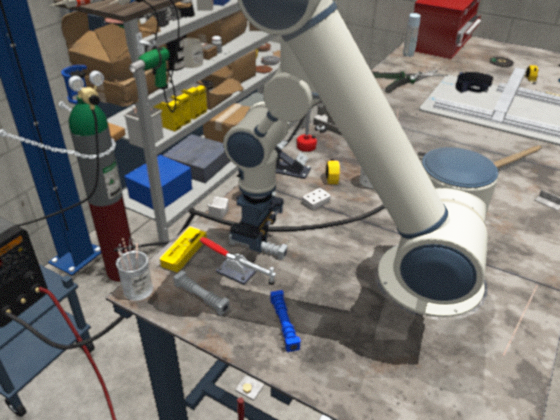

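```bash
python3 -m inch '[{"dx":-50,"dy":0,"dz":0,"wx":0,"wy":0,"wz":0,"fingers":15},{"dx":-112,"dy":0,"dz":0,"wx":0,"wy":0,"wz":0,"fingers":15},{"dx":-175,"dy":0,"dz":0,"wx":0,"wy":0,"wz":0,"fingers":15},{"dx":-197,"dy":58,"dz":-1,"wx":0,"wy":0,"wz":0,"fingers":15},{"dx":-197,"dy":415,"dz":-1,"wx":-4.4,"wy":29.8,"wz":-1.2,"fingers":15},{"dx":-197,"dy":415,"dz":-1,"wx":-4.4,"wy":29.8,"wz":-1.2,"fingers":15},{"dx":-197,"dy":415,"dz":-1,"wx":-4.4,"wy":29.8,"wz":-1.2,"fingers":15},{"dx":-197,"dy":415,"dz":-1,"wx":-4.4,"wy":29.8,"wz":-1.2,"fingers":15},{"dx":-197,"dy":415,"dz":-1,"wx":-4.4,"wy":29.8,"wz":-1.2,"fingers":15},{"dx":-197,"dy":415,"dz":-1,"wx":-4.4,"wy":29.8,"wz":-1.2,"fingers":15},{"dx":-197,"dy":415,"dz":-1,"wx":-4.4,"wy":29.8,"wz":-1.2,"fingers":15},{"dx":-197,"dy":415,"dz":-1,"wx":-4.4,"wy":29.8,"wz":-1.2,"fingers":15}]'; python3 -c "
from h import *
import workcell
st()
for c in ('top','scene'): cv2.imwrite('pics/g2_%s.png'%c,workcell.read_camera(c)['image'])
R=tool(.1953,30)
A,o=gauge(.5634,-.258,.1953)
for h in (150,60,25):
  c=o+A[:,2]*h/1e3; rel(c+R[:,0]*.011,R)
"
```

```text
t: 5.75
position: [0.4955, -0.2757, 0.2019]
eef_rot: [2.627, 0.253, -1.518]
contact_force: [0.2, 0.7, -3.2]
grip_width: 0.0214
t 5.75 pos [ 0.4955 -0.2757  0.2019] F [ 0.2  0.7 -3.2] M [-0.09  0.58  0.01] grip 21.4 q [-0.9   0.33  1.84  0.65  0.82  0.07]
t 5.85 d [-0.4 -3.2 -0.6] w [-0.1  0.1 -0.1]
t 5.85 d [89.6 -3.4 -0.7] w [-0.1  0.1 -0.1]
t 5.85 d [124.6  -3.4  -0.7] w [-0.1  0.1 -0.1]
```

View pics/g2_scene.png

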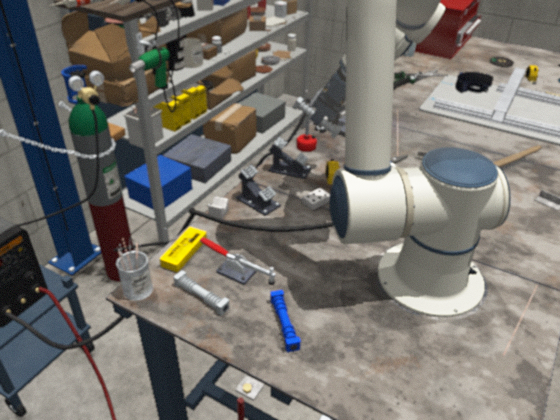

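View pics/g2_top.png

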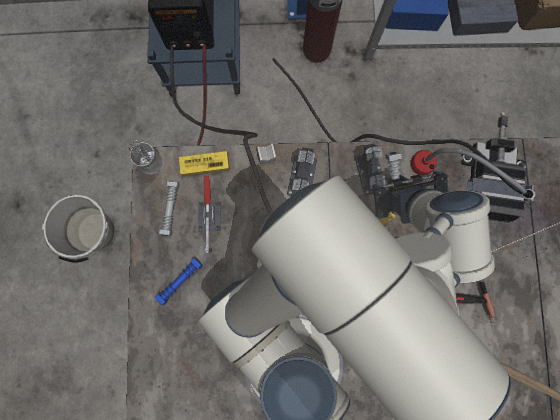

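```bash
python3 -m inch '[{"dx":50,"dy":-3.4,"dz":-0.7,"wx":0,"wy":0,"wz":0,"fingers":15},{"dx":85,"dy":-3.4,"dz":-0.7,"wx":0,"wy":0,"wz":0,"fingers":15},{"dx":105,"dy":-3.4,"dz":-0.7,"wx":0,"wy":0,"wz":0,"fingers":15},{"dx":115,"dy":-3.4,"dz":-0.7,"wx":0,"wy":0,"wz":0,"fingers":15},{"dx":115,"dy":-3.4,"dz":-0.7,"wx":0,"wy":0,"wz":0,"fingers":15}]'; python3 -c "
from h import *
import workcell
st()
R=tool(.1953,30)
A,o=gauge(.5634,-.258,.1953)
for h in (30,10,0):
  c=o+A[:,2]*h/1e3; rel(c+R[:,0]*.011,R)
I={c:np.mean([workcell.read_camera(c)['image'].astype(float) for _ in range(2)],0).astype('uint8') for c in ('top','scene')}
s=workcell.observe();Rm=Ro.from_rotvec(s['eef_rot']).as_matrix()
# project stud model predicted from tool
ax=-Rm[:,2]*np.sign(-Rm[0,2]); c=s['position']-Rm[:,0]*.011
print('axis',ax,'centre',c, 'in gauge',(A.T@(c-o)*1e3).round(1),'R err',np.degrees(Ro.from_matrix(R.T@Rm).as_rotvec()).round(2))
up=-Rm[:,0]; la=np.cross(up,ax)
for n,(x0,y0,x1,y1,f) in dict(top=(350,130,430,210,8),scene=(255,110,345,185,8)).items():
  o2=cv2.resize(I[n][y0:y1,x0:x1],None,fx=f,fy=f,interpolation=cv2.INTER_CUBIC)
  cv2.imwrite('pics/h1_%s_raw.png'%n,o2)
  for a in (-82,-67,67,82):
    P=np.array([c+ax*a/1e3+la*i*.016+up*j*.016 for i,j in ((1,1),(1,-1),(-1,-1),(-1,1))])
    uv=((proj(n,P)-[x0,y0]+.5)*f).round().astype(int)
    cv2.polylines(o2,[uv],True,(0,255,0),1)
  cv2.imwrite('pics/h1_%s.png'%n,o2)
"
```

```text
t: 6.48
position: [0.5519, -0.26, 0.1025]
eef_rot: [2.627, 0.255, -1.518]
contact_force: [-0.5, 0.5, -2.8]
grip_width: 0.0211
t 6.47 pos [ 0.5519 -0.26    0.1025] F [-0.5  0.5 -2.8] M [-0.06  0.6   0.01] grip 21.1 q [-0.78  0.53  1.87  0.83  0.6  -0.07]
t 6.47 d [4.6 0.2 0.1] w [-0.1  0.1 -0.1]
t 6.47 d [24.6  0.2  0.1] w [-0.1  0.1 -0.1]
t 6.47 d [34.6  0.2  0.1] w [-0.1  0.1 -0.1]
axis [0.84995705 0.16652812 0.49984137] centre [ 0.54646318 -0.26176246  0.11287557] in gauge [ 0.4 -0.4 35.4] R err [ 0.09 -0.01  0.15]
```

View pics/h1_top.png

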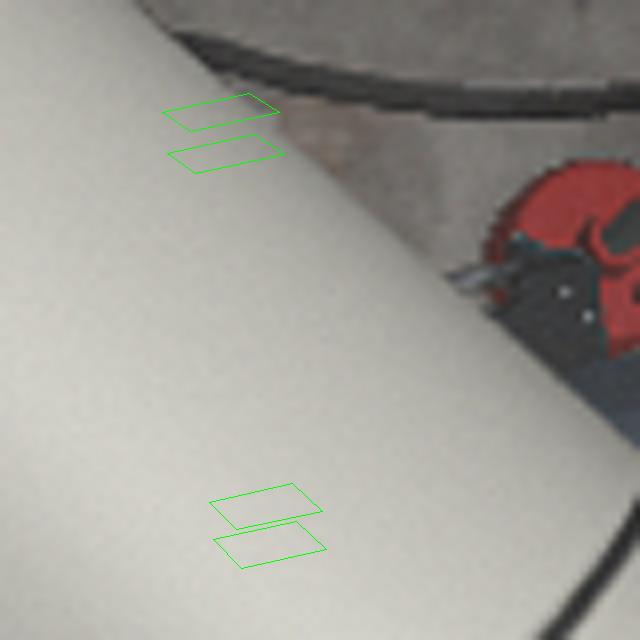

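View pics/h1_scene.png

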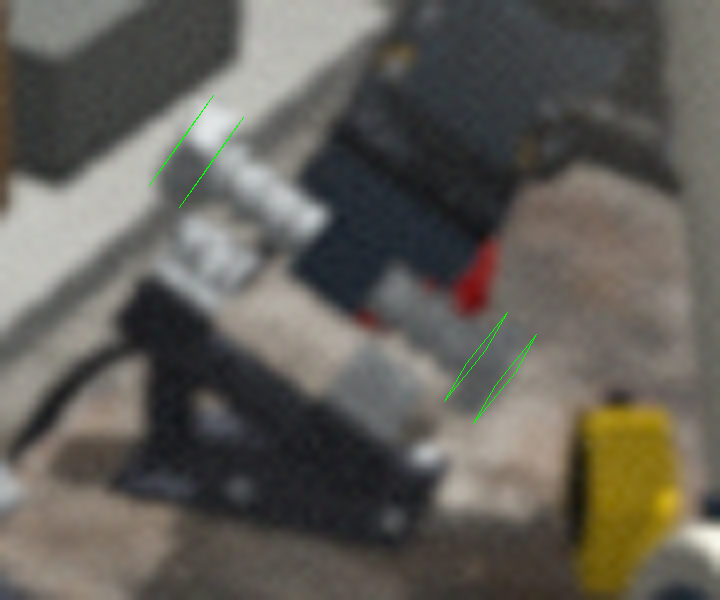

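```bash
python3 -m inch '[{"dx":14,"dy":0.3,"dz":0.3,"wx":0,"wy":0,"wz":0,"fingers":15},{"dx":22,"dy":0.3,"dz":0.4,"wx":0,"wy":0,"wz":0,"fingers":15},{"dx":27,"dy":0.3,"dz":0.4,"wx":0,"wy":0,"wz":0,"fingers":15},{"dx":28,"dy":0.3,"dz":0.4,"wx":0,"wy":0,"wz":0,"fingers":15}]'
cat > chk.py <<'E'
from h import *
import sys,workcell
g=dict(c=(.5634,-.258,.1953),f=(.558,-.042,-.2108))[sys.argv[1]]
s=st(); R=tool(g[2],30);A,o=gauge(*g)
Rm=Ro.from_rotvec(s['eef_rot']).as_matrix(); c=s['position']-Rm[:,0]*.011
print('stud in gauge mm',(A.T@(c-o)*1e3).round(1),'Fg',(A.T@s['contact_force']).round(1))
E
python3 chk.py c
```

```text
t: 7.18
position: [0.5654, -0.2582, 0.0784]
eef_rot: [2.627, 0.253, -1.518]
contact_force: [-0.1, -0.8, -3.5]
grip_width: 0.021
t 7.17 pos [ 0.5654 -0.2582  0.0784] F [-0.1 -0.8 -3.5] M [-0.1   0.59 -0.03] grip 21.0 q [-0.76  0.58  1.86  0.88  0.55 -0.12]
stud in gauge mm [-0.2 -0.5  6.9] Fg [-2.  -0.7 -2.9]
```

```bash
python3 -m inch '[{"dx":2,"dy":-0.3,"dz":0,"wx":0,"wy":0,"wz":0,"fingers":15},{"dx":3,"dy":-0.3,"dz":0,"wx":0,"wy":0,"wz":0,"fingers":15},{"dx":4,"dy":-0.3,"dz":0,"wx":0,"wy":0,"wz":0,"fingers":15}]' |grep force; python3 chk.py c
```

```text
contact_force: [0.9, 0.3, -3.3]
t 7.55 pos [ 0.5673 -0.2576  0.0749] F [ 0.9  0.3 -3.3] M [-0.16  0.56 -0.02] grip 21.5 q [-0.76  0.59  1.86  0.89  0.55 -0.13]
stud in gauge mm [-0.2 -0.3  2.9] Fg [-0.8  0.2 -3.3]
```

```bash
python3 -m inch '[{"dx":1,"dy":0,"dz":0,"wx":0,"wy":0,"wz":0,"fingers":15},{"dx":2,"dy":0,"dz":0,"wx":0,"wy":0,"wz":0,"fingers":15}]' |grep force; python3 chk.py c
```

```text
contact_force: [-0.4, 0.4, -2.8]
t 7.8 pos [ 0.5683 -0.2574  0.0732] F [-0.4  0.4 -2.8] M [-0.09  0.58  0.04] grip 21.3 q [-0.76  0.6   1.86  0.9   0.55 -0.13]
stud in gauge mm [-0.1 -0.4  0.9] Fg [-1.7  0.5 -2.2]
```

```bash
python3 -m inch '[{"dx":1,"dy":0,"dz":0,"wx":0,"wy":0,"wz":0,"fingers":15},{"dx":1.5,"dy":0,"dz":0,"wx":0,"wy":0,"wz":0,"fingers":15}]' |grep force; python3 chk.py c
```

```text
contact_force: [-7.8, -0.5, 7.1]
t 8.05 pos [ 0.569  -0.2573  0.0721] F [-7.8 -0.5  7.1] M [-0.05  0.8   0.18] grip 21.4 q [-0.75  0.6   1.86  0.9   0.54 -0.13]
stud in gauge mm [-0.1 -0.4 -0.4] Fg [-3.1  1.  10. ]
```

```bash
python3 -m inch '[{"dx":0,"dy":0,"dz":0,"wx":0,"wy":0,"wz":0,"fingers":30},{"dx":0,"dy":0,"dz":0,"wx":0,"wy":0,"wz":0,"fingers":60},{"dx":0,"dy":0,"dz":0,"wx":0,"wy":0,"wz":0,"fingers":60},{"dx":0,"dy":0,"dz":0,"wx":0,"wy":0,"wz":0,"fingers":60},{"dx":-30,"dy":0,"dz":0,"wx":0,"wy":0,"wz":0,"fingers":60},{"dx":-90,"dy":0,"dz":0,"wx":0,"wy":0,"wz":0,"fingers":60},{"dx":-150,"dy":0,"dz":0,"wx":0,"wy":0,"wz":0,"fingers":60},{"dx":-160,"dy":0,"dz":0,"wx":0,"wy":0,"wz":0,"fingers":60}]'; python3 -c "
from h import *
st()
R=tool(-.1349)
rel((.4697,.3681,.2),R)"
```

```text
t: 9.05
position: [0.49, -0.2738, 0.2139]
eef_rot: [2.627, 0.248, -1.513]
contact_force: [-0.1, -0.5, -0.5]
grip_width: 0.0598
t 9.05 pos [ 0.49   -0.2738  0.2139] F [-0.1 -0.5 -0.5] M [-0.05  0.28  0.01] grip 59.8 q [-0.9   0.3   1.84  0.64  0.84  0.08]
t 9.05 d [  60.1 -634.1  -83.3] w [ 18.3 -29.9   4.6]
```

```bash
python3 -m inch '[{"dx":60,"dy":-634,"dz":-83,"wx":18.3,"wy":-29.9,"wz":4.6,"fingers":60},{"dx":60,"dy":-634,"dz":-83,"wx":18.3,"wy":-29.9,"wz":4.6,"fingers":60},{"dx":60,"dy":-634,"dz":-83,"wx":18.3,"wy":-29.9,"wz":4.6,"fingers":60},{"dx":60,"dy":-634,"dz":-83,"wx":18.3,"wy":-29.9,"wz":4.6,"fingers":60},{"dx":60,"dy":-634,"dz":-83,"wx":18.3,"wy":-29.9,"wz":4.6,"fingers":60},{"dx":60,"dy":-634,"dz":-83,"wx":18.3,"wy":-29.9,"wz":4.6,"fingers":60},{"dx":60,"dy":-634,"dz":-83,"wx":18.3,"wy":-29.9,"wz":4.6,"fingers":60},{"dx":60,"dy":-634,"dz":-83,"wx":18.3,"wy":-29.9,"wz":4.6,"fingers":60},{"dx":60,"dy":-634,"dz":-83,"wx":18.3,"wy":-29.9,"wz":4.6,"fingers":60},{"dx":60,"dy":-634,"dz":-83,"wx":18.3,"wy":-29.9,"wz":4.6,"fingers":60},{"dx":60,"dy":-634,"dz":-83,"wx":18.3,"wy":-29.9,"wz":4.6,"fingers":60},{"dx":60,"dy":-634,"dz":-83,"wx":18.3,"wy":-29.9,"wz":4.6,"fingers":60}]'; python3 -c "
from h import *
import workcell
st()
R=tool(-.1349)
rel((.4697,.3681,.005),R)
I={c:workcell.read_camera(c)['image'] for c in ('top','scene')}
for c in I: cv2.imwrite('pics/p3_%s.png'%c,I[c])
z=lambda im,x0,y0,x1,y1,f:cv2.resize(im[y0:y1,x0:x1],None,fx=f,fy=f,interpolation=cv2.INTER_CUBIC)
cv2.imwrite('pics/p3.png',np.hstack([z(I['top'],345,135,400,205,7),z(I['scene'],262,120,318,190,7)]))
"
```

```text
t: 10.55
position: [0.4686, 0.3705, 0.1991]
eef_rot: [-2.151, 0.144, 2.154]
contact_force: [0.7, -0.6, 0.9]
grip_width: 0.0601
t 10.55 pos [0.4686 0.3705 0.1991] F [ 0.7 -0.6  0.9] M [0.04 0.02 0.02] grip 60.1 q [0.57 0.47 1.43 0.   1.24 2.27]
t 10.55 d [194.1   2.1  -1.7] w [ 0.1  0.1 -0. ]
```

View pics/p3.png

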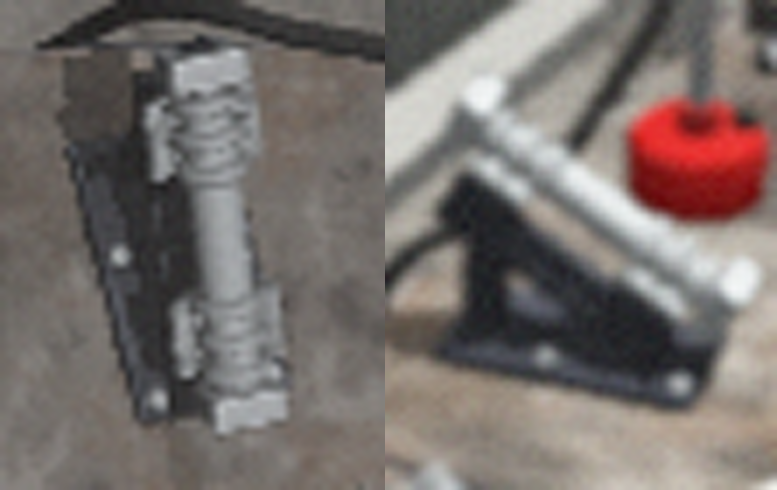

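View pics/p3_top.png

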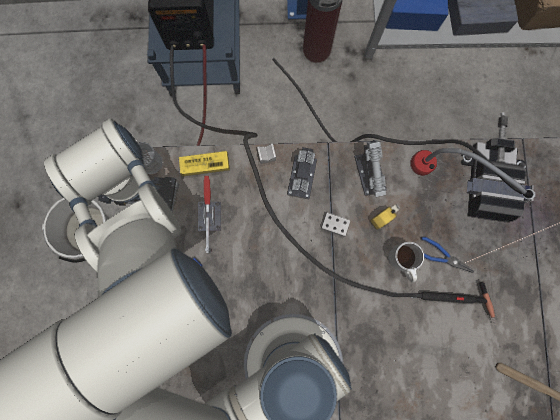

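```bash
python3 -m inch '[{"dx":55,"dy":2.1,"dz":-1.7,"wx":0,"wy":0,"wz":0,"fingers":60},{"dx":110,"dy":2.1,"dz":-1.7,"wx":0,"wy":0,"wz":0,"fingers":60},{"dx":160,"dy":2.1,"dz":-1.7,"wx":0,"wy":0,"wz":0,"fingers":60},{"dx":185,"dy":2.1,"dz":-1.7,"wx":0,"wy":0,"wz":0,"fingers":60},{"dx":194,"dy":2.1,"dz":-1.7,"wx":0,"wy":0,"wz":0,"fingers":60},{"dx":194,"dy":2.1,"dz":-1.7,"wx":0,"wy":0,"wz":0,"fingers":60},{"dx":194,"dy":2.1,"dz":-1.7,"wx":0,"wy":0,"wz":0,"fingers":60}]'; python3 -c "
from h import *
st()
rel((.4697,.3681,.005),tool(-.1349))
im={c:cv2.imread('pics/p3_%s.png'%c) for c in ('top','scene')}
A,o=gauge(.5634,-.258,.1953)
rows=[]
for c,(x0,y0,x1,y1) in dict(top=(345,135,400,205),scene=(262,120,318,190)).items():
  w=cv2.resize(im[c][y0:y1,x0:x1],None,fx=7,fy=7,interpolation=cv2.INTER_CUBIC)
  for h,col in ((0,(0,255,0)),(5,(0,0,255))):
   for a in ((67,82),(-82,-67)):
    P=np.array([[x,y,16+h] for x,y in ((a[0],-16),(a[0],16),(a[1],16),(a[1],-16))])/1e3
    cv2.polylines(w,[((proj(c,P@A.T+o)-[x0,y0]+.5)*7).astype(int)],True,col,1)
  rows.append(w)
cv2.imwrite('pics/p3o.png',np.hstack(rows))
"
```

```text
t: 11.52
position: [0.4701, 0.3718, 0.0058]
eef_rot: [-2.154, 0.137, 2.153]
contact_force: [1.1, 0.0, 0.0]
grip_width: 0.0604
t 11.53 pos [0.4701 0.3718 0.0058] F [1.1 0.  0. ] M [ 0.04 -0.02 -0.01] grip 60.4 q [0.57 0.72 1.6  0.   0.82 2.27]
t 11.53 d [ 0.8  3.7 -0.1] w [ 0.3 -0.   0.1]
```

View pics/p3o.png

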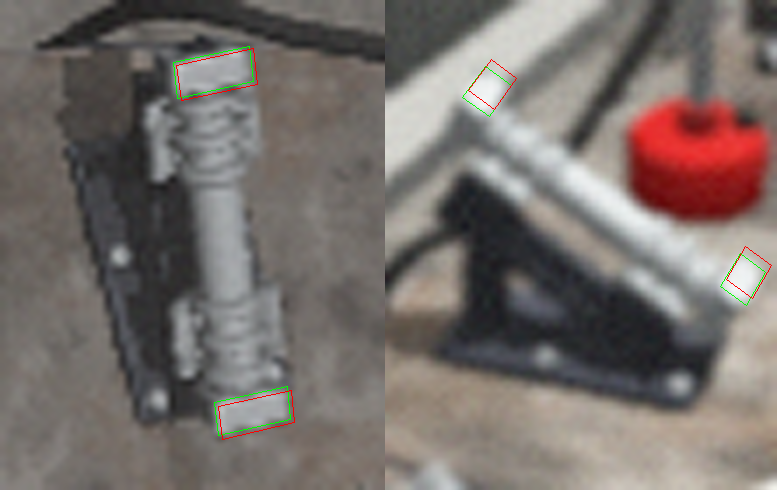

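```bash
python3 -m inch '[{"dx":1,"dy":3.7,"dz":0,"wx":0,"wy":0,"wz":0,"fingers":60},{"dx":1,"dy":3.7,"dz":0,"wx":0,"wy":0,"wz":0,"fingers":60},{"dx":1,"dy":3.7,"dz":0,"wx":0,"wy":0,"wz":0,"fingers":15},{"dx":1,"dy":3.7,"dz":0,"wx":0,"wy":0,"wz":0,"fingers":15},{"dx":1,"dy":3.7,"dz":0,"wx":0,"wy":0,"wz":0,"fingers":15},{"dx":1,"dy":3.7,"dz":0,"wx":0,"wy":0,"wz":0,"fingers":15},{"dx":1,"dy":3.7,"dz":0,"wx":0,"wy":0,"wz":0,"fingers":15}]'; python3 -c "
from h import *
import workcell
st()
rel((.4697,.3681,.005),tool(-.1349))
R=tool(-.2108,30)
A,o=gauge(.558,-.042,-.2108)
for h in (150,40):
  c=o+A[:,2]*h/1e3; rel(c+R[:,0]*.011,R)
"
```

```text
t: 12.4
position: [0.4695, 0.368, 0.0048]
eef_rot: [-2.154, 0.137, 2.154]
contact_force: [0.0, -1.8, 1.0]
grip_width: 0.0215
t 12.4 pos [0.4695 0.368  0.0048] F [ 0.  -1.8  1. ] M [-0.22  0.08 -0.14] grip 21.5 q [0.56 0.72 1.6  0.   0.82 2.26]
t 12.4 d [-0.2 -0.1 -0.2] w [0.3 0.  0.1]
t 12.4 d [-198.3  389.2  -71.3] w [ 4.5 30.   1.3]
t 12.4 d [-103.1  393.8 -126.1] w [ 4.5 30.   1.3]
```

```bash
python3 -m inch '[{"dx":-50,"dy":0,"dz":0,"wx":0,"wy":0,"wz":0,"fingers":15},{"dx":-112,"dy":0,"dz":0,"wx":0,"wy":0,"wz":0,"fingers":15},{"dx":-175,"dy":0,"dz":0,"wx":0,"wy":0,"wz":0,"fingers":15},{"dx":-198,"dy":55,"dz":-10,"wx":0,"wy":0,"wz":0,"fingers":15},{"dx":-198,"dy":389,"dz":-71,"wx":4.5,"wy":30,"wz":1.3,"fingers":15},{"dx":-198,"dy":389,"dz":-71,"wx":4.5,"wy":30,"wz":1.3,"fingers":15},{"dx":-198,"dy":389,"dz":-71,"wx":4.5,"wy":30,"wz":1.3,"fingers":15},{"dx":-198,"dy":389,"dz":-71,"wx":4.5,"wy":30,"wz":1.3,"fingers":15},{"dx":-198,"dy":389,"dz":-71,"wx":4.5,"wy":30,"wz":1.3,"fingers":15},{"dx":-198,"dy":389,"dz":-71,"wx":4.5,"wy":30,"wz":1.3,"fingers":15},{"dx":-198,"dy":389,"dz":-71,"wx":4.5,"wy":30,"wz":1.3,"fingers":15},{"dx":-198,"dy":389,"dz":-71,"wx":4.5,"wy":30,"wz":1.3,"fingers":15}]'; python3 chk.py f; python3 -c "
from h import *
R=tool(-.2108,30)
A,o=gauge(.558,-.042,-.2108)
for h in (35,0):
  c=o+A[:,2]*h/1e3; rel(c+R[:,0]*.011,R)
"
```

```text
t: 13.9
position: [0.4891, -0.0282, 0.2016]
eef_rot: [-2.617, 0.279, 1.513]
contact_force: [-0.4, -1.0, -6.2]
grip_width: 0.0216
t 13.9 pos [ 0.4891 -0.0282  0.2016] F [-0.4 -1.  -6.2] M [0.23 0.79 0.05] grip 21.6 q [-0.16  0.16  2.11 -0.07  0.35  1.69]
stud in gauge mm [ -1.   -0.9 149.7] Fg [-3.3 -1.  -5.2]
t 13.9 d [114.7  -0.9  -1.2] w [-0.1  0.1 -0. ]
t 13.9 d [149.7  -0.9  -1.2] w [-0.1  0.1 -0. ]
```

Run:
```python
from h import *
D=[(np.hypot(.1636,.6032),.2139,.494,1.346,1.302),(np.hypot(.4467,.1402),.005,.62,1.93,.59),(np.hypot(.4701,.3718),.0058,.72,1.60,.82),(np.hypot(.4293,.0976),.2142,.23,1.78,1.13),(np.hypot(.4686,.3705),.1991,.47,1.43,1.24),(np.hypot(.4891,.0282),.2016,.16,2.11,.35)]
def fk(p,q2,q3,q5):
    a,h,L1,L2,T=p; b=q2+q3;c=b+q5
    return np.array([a+L1*np.sin(q2)+L2*np.sin(b)+T*np.sin(c),h+L1*np.cos(q2)+L2*np.cos(b)+T*np.cos(c)])
r=least_squares(lambda p:np.concatenate([(fk(p,*d[2:])-d[:2]) for d in D]+[(p-[0.1,.4,.6,.6,.35])*1e-3]),[0.1,.4,.6,.6,.35])
p=r.x;print(p.round(3),r.fun.round(4))
R=tool(-.2108,30);A,o=gauge(.558,-.042,-.2108)
for h in (150,100,50,0):
  c=o+A[:,2]*h/1e3+R[:,0]*.011; tg=[np.hypot(*c[:2]),c[2]]
  s=least_squares(lambda q:np.r_[fk(p,*q)-tg,q.sum()-np.pi+np.pi/6],[.2,2.1,.35]); print(h,s.x.round(3),s.cost)
```

```text
[-0.005  0.149  0.511  0.371  0.271] [-0.03    0.0159  0.0313 -0.0184  0.0049  0.0043  0.0076  0.0042 -0.0193
  0.0151  0.0056 -0.0212 -0.0001 -0.0003 -0.0001 -0.0002 -0.0001]
150 [0.12  2.085 0.413] 3.9461373219291956e-25
100 [0.226 2.099 0.293] 2.9659321143563432e-30
50 [0.335 2.098 0.185] 2.167766765883914e-20
0 [0.447 2.081 0.09 ] 4.702350552215875e-30
```

```bash
cat > kin.py <<'E'
from h import *
D=[(np.hypot(.1636,.6032),.2139,.49418,1.34613,1.30248),(np.hypot(.4467,.1402),.005,.62,1.93,.59),(np.hypot(.4701,.3718),.0058,.72,1.60,.82),(np.hypot(.4293,.0976),.2142,.23,1.78,1.13),(np.hypot(.4686,.3705),.1991,.47,1.43,1.24),(np.hypot(.4891,.0282),.2016,.16,2.11,.35)]
def fk(p,q2,q3,q5):
    a,h,L1,L2,T,e,g=p; b=q2+q3;c=b+q5
    return np.array([a+L1*np.sin(q2)+L2*np.sin(b+e)+T*np.sin(c)+g*np.cos(c),h+L1*np.cos(q2)+L2*np.cos(b+e)+T*np.cos(c)-g*np.sin(c)])
p0=np.array([0.1,.4,.6,.6,.35,0,0])
best=None
for e0 in np.linspace(-1.6,1.6,9):
  p0[5]=e0
  r=least_squares(lambda p:np.concatenate([(fk(p,*d[2:])-d[:2]) for d in D]+[(p-p0)*1e-4*(np.arange(7)!=5)]),p0)
  if best is None or r.cost<best.cost: best=r
p=best.x;print(p.round(3),best.fun.round(4)[:12])
E
python3 - <<'E'
from kin import *
R=tool(-.2108,30);A,o=gauge(.558,-.042,-.2108)
for tl in (30,):
 for h in (150,100,50,0):
  c=o+A[:,2]*h/1e3+R[:,0]*.011; tg=[np.hypot(*c[:2]),c[2]]
  s=least_squares(lambda q:np.r_[fk(p,*q)-tg,q.sum()-np.pi+np.radians(tl)],[.2,2.1,.35]); print(h,s.x.round(3),s.cost)
E
```

```text
[ 0.004  0.247  0.588  0.398  0.34   0.289 -0.004] [-0.001  -0.0007  0.0006  0.     -0.001  -0.0002 -0.0005 -0.0001  0.0018
  0.001  -0.     -0.    ]
150 [0.16  2.109 0.35 ] 1.2341975381215611e-28
100 [0.286 2.12  0.212] 4.239911273526876e-24
50 [0.411 2.115 0.092] 1.4336139535606402e-17
0 [ 0.532  2.095 -0.009] 2.839752926638468e-26
```

```bash
cat >> h.py <<'E'
def rolled(g,deg):
    A,o=gauge(*g); R=tool(g[2],30)
    return Ro.from_rotvec(A[:,0]*np.radians(deg)).as_matrix()@R, A, o
E
sed -i 's/R=tool(g\[2\],30);A,o=gauge(\*g)/A,o=gauge(*g)/' chk.py
python3 -c "
from h import *
R,A,o=rolled((.558,-.042,-.2108),20)
print(R.round(3))
for h in (150,35,0):
  c=o+A[:,2]*h/1e3; rel(c+R[:,0]*.011,R)
"
```

```text
[[ 0.531 -0.029 -0.847]
 [ 0.236 -0.955  0.181]
 [-0.814 -0.296 -0.5  ]]
t 13.9 d [-0.9 -4.6 -1. ] w [ -0.1   0.1 -20. ]
t 13.9 d [114.1  -4.7  -1.1] w [ -0.1   0.1 -20. ]
t 13.9 d [149.1  -4.7  -1.2] w [ -0.1   0.1 -20. ]
```

X leans +y as intended (wz = −20). The straight approach would hit joint 5's lower limit, so I roll the tool about the stud axis while still high.

```bash
python3 -m inch '[{"dx":-0.9,"dy":-4.6,"dz":-1,"wx":0,"wy":0,"wz":-20,"fingers":15},{"dx":-0.9,"dy":-4.6,"dz":-1,"wx":0,"wy":0,"wz":-20,"fingers":15},{"dx":-0.9,"dy":-4.6,"dz":-1,"wx":0,"wy":0,"wz":-20,"fingers":15},{"dx":-0.9,"dy":-4.6,"dz":-1,"wx":0,"wy":0,"wz":-20,"fingers":15},{"dx":-0.9,"dy":-4.6,"dz":-1,"wx":0,"wy":0,"wz":-20,"fingers":15},{"dx":-0.9,"dy":-4.6,"dz":-1,"wx":0,"wy":0,"wz":-20,"fingers":15}]'; python3 chk.py f; python3 -c "
from h import *
R,A,o=rolled((.558,-.042,-.2108),20)
for h in (80,35,0):
  c=o+A[:,2]*h/1e3; rel(c+R[:,0]*.011,R)
"
```

```text
t: 14.65
position: [0.4903, -0.024, 0.2025]
eef_rot: [-2.495, -0.169, 1.392]
contact_force: [0.2, 0.4, -6.0]
grip_width: 0.0212
t 14.65 pos [ 0.4903 -0.024   0.2025] F [ 0.2  0.4 -6. ] M [-0.37  0.89  0.01] grip 21.2 q [-0.53  0.2   2.13  0.93  0.63  0.44]
stud in gauge mm [ -0.4  -0.4 149.6] Fg [-2.9  0.4 -5.2]
t 14.65 d [65.6 23.4 -0.6] w [-0.2  0.1 -0.1]
t 14.65 d [107.9  38.7  -0.7] w [-0.2  0.1 -0.1]
t 14.65 d [140.8  50.7  -0.8] w [-0.2  0.1 -0.1]
```

```bash
python3 -m inch '[{"dx":45,"dy":16,"dz":-0.5,"wx":0,"wy":0,"wz":0,"fingers":15},{"dx":80,"dy":28.6,"dz":-0.6,"wx":0,"wy":0,"wz":0,"fingers":15},{"dx":102,"dy":36.5,"dz":-0.7,"wx":-0.1,"wy":0,"wz":0,"fingers":15},{"dx":107.9,"dy":38.7,"dz":-0.7,"wx":-0.2,"wy":0,"wz":-0.1,"fingers":15},{"dx":107.9,"dy":38.7,"dz":-0.7,"wx":-0.2,"wy":0,"wz":-0.1,"fingers":15}]'; python3 chk.py f; python3 -c "
from h import *
import workcell
s=workcell.observe();Rm=Ro.from_rotvec(s['eef_rot']).as_matrix()
R,A,o=rolled((.558,-.042,-.2108),20)
for h in (8,0):
  c=o+A[:,2]*h/1e3; rel(c+R[:,0]*.011,R)
I={c:workcell.read_camera(c)['image'] for c in ('top','scene')}
ax=-Rm[:,2];c=s['position']-Rm[:,0]*.011;up=-Rm[:,0]; la=np.cross(up,ax)
cv2.imwrite('pics/h2_top_full.png',I['top'])
for n,(x0,y0,x1,y1,f) in dict(top=(265,120,345,200,8),scene=(220,125,310,200,8)).items():
  o2=cv2.resize(I[n][y0:y1,x0:x1],None,fx=f,fy=f,interpolation=cv2.INTER_CUBIC)
  for a in (-82,-67,67,82):
    P=np.array([c+ax*a/1e3+la*i*.016+up*j*.016 for i,j in ((1,1),(1,-1),(-1,-1),(-1,1))])
    uv=((proj(n,P)-[x0,y0]+.5)*f).round().astype(int)
    cv2.polylines(o2,[uv],True,(0,255,0),1)
  cv2.imwrite('pics/h2_%s.png'%n,o2)
"
```

```text
t: 15.28
position: [0.5463, -0.0348, 0.1034]
eef_rot: [-2.496, -0.175, 1.394]
contact_force: [0.2, 0.4, -5.7]
grip_width: 0.0215
t 15.28 pos [ 0.5463 -0.0348  0.1034] F [ 0.2  0.4 -5.7] M [-0.35  0.81  0.01] grip 21.5 q [-0.48  0.49  2.12  1.35  0.48 -0.02]
stud in gauge mm [-0.5  0.8 35.3] Fg [-2.8  0.4 -4.9]
t 15.28 d [25.4 10.1 -0.6] w [0.  0.2 0.1]
t 15.28 d [32.9 12.9 -0.6] w [0.  0.2 0.1]
```

View pics/h2_scene.png

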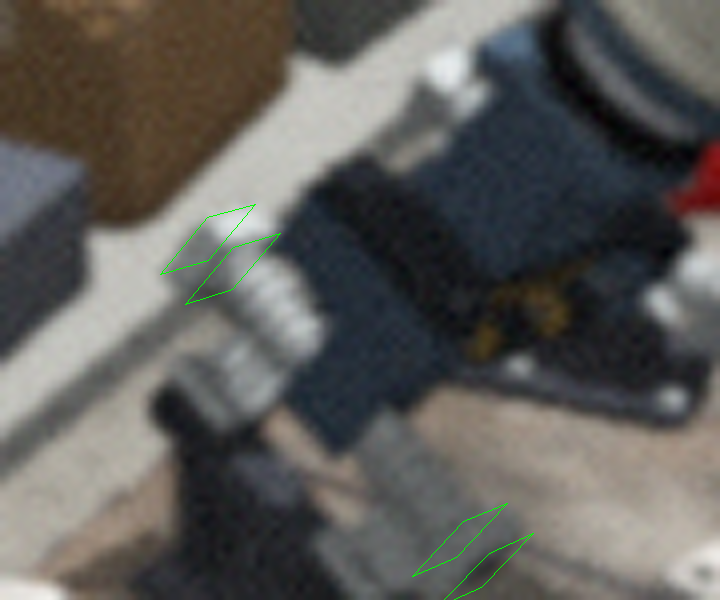

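View pics/h2_top_full.png

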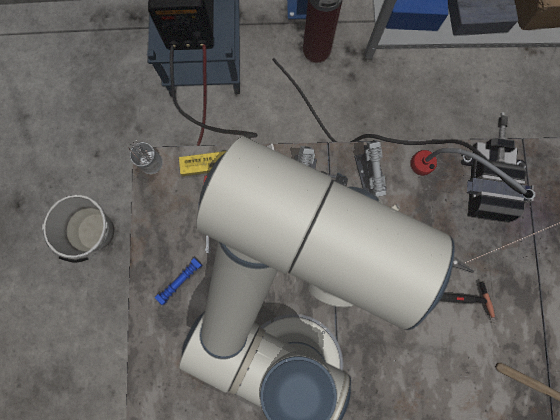

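```bash
python3 -m inch '[{"dx":12,"dy":5,"dz":-0.4,"wx":0,"wy":0.1,"wz":0.1,"fingers":15},{"dx":20,"dy":8,"dz":-0.6,"wx":0,"wy":0.2,"wz":0.1,"fingers":15},{"dx":26,"dy":10.3,"dz":-0.6,"wx":0,"wy":0.2,"wz":0.1,"fingers":15},{"dx":28,"dy":11.1,"dz":-0.6,"wx":0,"wy":0.2,"wz":0.1,"fingers":15},{"dx":28,"dy":11.1,"dz":-0.6,"wx":0,"wy":0.2,"wz":0.1,"fingers":15}]' |grep force; python3 chk.py f;python3 -c "
from h import *
R,A,o=rolled((.558,-.042,-.2108),20)
for h in (2,0):
  c=o+A[:,2]*h/1e3; rel(c+R[:,0]*.011,R)
"
```

```text
contact_force: [0.2, 0.3, -5.9]
t 16.0 pos [ 0.5614 -0.0393  0.0785] F [ 0.2  0.3 -5.9] M [-0.32  0.77  0.02] grip 21.4 q [-0.47  0.56  2.11  1.48  0.47 -0.15]
stud in gauge mm [ 0.6 -0.4  5.9] Fg [-2.8  0.4 -5.2]
t 16.0 d [3.9 0.9 0.7] w [ 0.  -0.1 -0.1]
t 16.0 d [5.7 1.6 0.7] w [ 0.  -0.1 -0.1]
```

```bash
python3 -m inch '[{"dx":2,"dy":0.4,"dz":0.4,"wx":0,"wy":0,"wz":0,"fingers":15},{"dx":3,"dy":0.7,"dz":0.4,"wx":0,"wy":0,"wz":0,"fingers":15},{"dx":4,"dy":1.0,"dz":0.4,"wx":0,"wy":0,"wz":0,"fingers":15}]' |grep force; python3 chk.py f;python3 -c "
from h import *
R,A,o=rolled((.558,-.042,-.2108),20)
c=o; rel(c+R[:,0]*.011,R)
"
```

```text
contact_force: [-0.2, -0.4, -4.6]
t 16.38 pos [ 0.5631 -0.0392  0.0747] F [-0.2 -0.4 -4.6] M [-0.29  0.9   0.06] grip 21.4 q [-0.47  0.57  2.1   1.5   0.47 -0.17]
stud in gauge mm [0.2 0.  1.8] Fg [-2.4 -0.4 -3.9]
t 16.38 d [1.7 0.6 0.2] w [ 0.  -0.1 -0.1]
```

```bash
python3 -m inch '[{"dx":0.8,"dy":0.3,"dz":0.2,"wx":0,"wy":0,"wz":0,"fingers":15},{"dx":1.5,"dy":0.5,"dz":0.2,"wx":0,"wy":0,"wz":0,"fingers":15},{"dx":2,"dy":0.7,"dz":0.2,"wx":0,"wy":0,"wz":0,"fingers":15}]' |grep force; python3 chk.py f
```

```text
contact_force: [-12.6, -2.4, 12.9]
t 16.75 pos [ 0.5638 -0.0393  0.0731] F [-12.6  -2.4  12.9] M [0.19 0.66 0.25] grip 21.4 q [-0.47  0.58  2.1   1.51  0.47 -0.17]
stud in gauge mm [-0.1  0.1  0. ] Fg [-3.7 -5.  17.1]
```

```bash
python3 -m inch '[{"dx":0,"dy":0,"dz":0,"wx":0,"wy":0,"wz":0,"fingers":30},{"dx":0,"dy":0,"dz":0,"wx":0,"wy":0,"wz":0,"fingers":50},{"dx":0,"dy":0,"dz":0,"wx":0,"wy":0,"wz":0,"fingers":50},{"dx":0,"dy":0,"dz":0,"wx":0,"wy":0,"wz":0,"fingers":50},{"dx":-30,"dy":0,"dz":0,"wx":0,"wy":0,"wz":0,"fingers":50},{"dx":-90,"dy":0,"dz":0,"wx":0,"wy":0,"wz":0,"fingers":50},{"dx":-140,"dy":0,"dz":0,"wx":0,"wy":0,"wz":0,"fingers":50},{"dx":-150,"dy":0,"dz":0,"wx":0,"wy":0,"wz":0,"fingers":50}]'; python3 -c "
from h import *
st(); rel((.36,.33,.23),tool(-.1349)); rel((.36,-.4,.25),tool(0.1953))"
```

```text
t: 17.75
position: [0.4834, -0.0755, 0.1971]
eef_rot: [-2.504, -0.169, 1.385]
contact_force: [0.3, -0.2, -0.1]
grip_width: 0.0502
t 17.75 pos [ 0.4834 -0.0755  0.1971] F [ 0.3 -0.2 -0.1] M [-0.18  0.34 -0.02] grip 50.2 q [-0.67  0.23  2.12  0.93  0.7   0.31]
t 17.75 d [   1.5 -393.4  161.1] w [  1.  -30.7  18.2]
t 17.75 d [-184.3  298.3   18.7] w [-17.3 -33.4  13. ]
```

```bash
python3 -c "
from h import *
rel((.45,.36,.26),tool(-.1349))"
```

```text
t 17.75 d [  32.3 -433.6   75.4] w [  1.  -30.7  18.2]
```

```bash
python3 -m inch '[{"dx":-50,"dy":0,"dz":0,"wx":0,"wy":0,"wz":0,"fingers":50},{"dx":32,"dy":-433,"dz":75,"wx":1,"wy":-30.7,"wz":18.2,"fingers":50},{"dx":32,"dy":-433,"dz":75,"wx":1,"wy":-30.7,"wz":18.2,"fingers":50},{"dx":32,"dy":-433,"dz":75,"wx":1,"wy":-30.7,"wz":18.2,"fingers":50},{"dx":32,"dy":-433,"dz":75,"wx":1,"wy":-30.7,"wz":18.2,"fingers":50},{"dx":32,"dy":-433,"dz":75,"wx":1,"wy":-30.7,"wz":18.2,"fingers":50},{"dx":32,"dy":-433,"dz":75,"wx":1,"wy":-30.7,"wz":18.2,"fingers":50},{"dx":32,"dy":-433,"dz":75,"wx":1,"wy":-30.7,"wz":18.2,"fingers":50},{"dx":32,"dy":-433,"dz":75,"wx":1,"wy":-30.7,"wz":18.2,"fingers":50},{"dx":32,"dy":-433,"dz":75,"wx":1,"wy":-30.7,"wz":18.2,"fingers":50},{"dx":32,"dy":-433,"dz":75,"wx":1,"wy":-30.7,"wz":18.2,"fingers":50},{"dx":32,"dy":-433,"dz":75,"wx":1,"wy":-30.7,"wz":18.2,"fingers":50}]'; python3 -c "
from h import *
import workcell
st()
I={c:np.mean([workcell.read_camera(c)['image'].astype(float) for _ in range(4)],0).astype('uint8') for c in ('top','scene')}
for c in I: cv2.imwrite('pics/p5_%s.png'%c,I[c])
for nm,g,roll,bx in (('f',(.558,-.042,-.2108),20,dict(top=(275,135,330,205),scene=(228,140,284,210))),('c',(.5634,-.258,.1953),0,dict(top=(345,135,400,205),scene=(262,120,318,190)))):
  A,o=gauge(*g); rows=[]
  Q=Ro.from_euler('x',roll,degrees=True).as_matrix()
  for c,(x0,y0,x1,y1) in bx.items():
    w=cv2.resize(I[c][y0:y1,x0:x1],None,fx=7,fy=7,interpolation=cv2.INTER_CUBIC)
    for h,col in ((0,(0,255,0)),(5,(0,0,255))):
     for a in ((67,82),(-82,-67)):
      P=(np.array([[x,y,16] for x,y in ((a[0],-16),(a[0],16),(a[1],16),(a[1],-16))])@Q.T+[0,0,h])/1e3
      cv2.polylines(w,[((proj(c,P@A.T+o)-[x0,y0]+.5)*7).astype(int)],True,col,1)
    rows.append(w)
  cv2.imwrite('pics/p5_%s.png'%nm,np.hstack(rows))
"
```

```text
t: 19.25
position: [0.4496, 0.3606, 0.2591]
eef_rot: [-2.151, 0.142, 2.155]
contact_force: [0.4, -0.8, -0.5]
grip_width: 0.0501
t 19.25 pos [0.4496 0.3606 0.2591] F [ 0.4 -0.8 -0.5] M [-0.01  0.03  0.02] grip 50.1 q [0.57 0.38 1.4  0.   1.35 2.27]
```

View pics/p5_f.png

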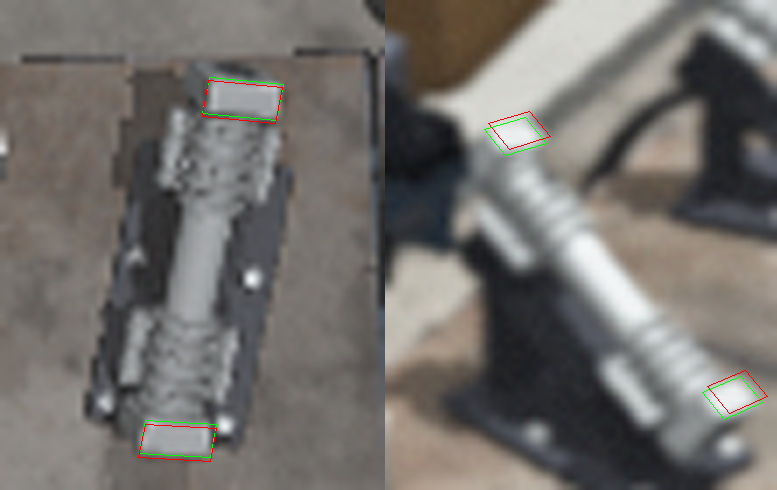

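View pics/p5_c.png

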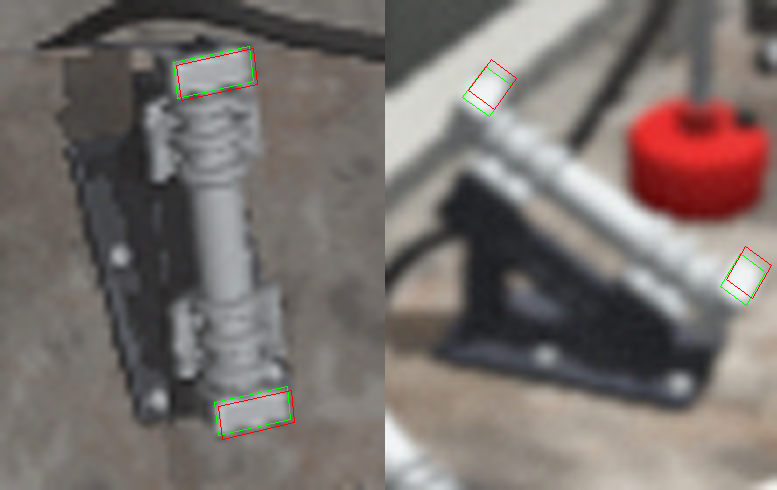

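View pics/p5_top.png

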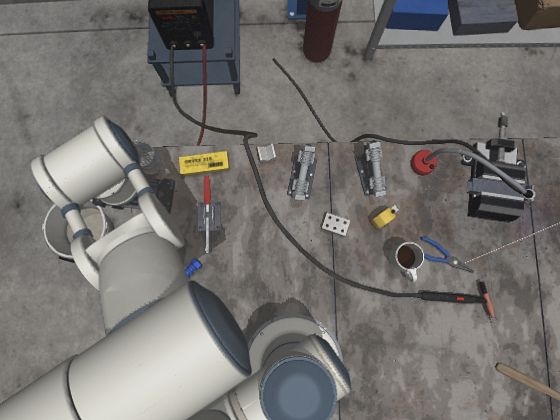

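Run:
```python
from h import *
im=cv2.imread('pics/p5_scene.png').astype(np.float32).mean(2)
im0=np.load('avg0.npz')['scene'].mean(2)
for nm,g,roll in (('f',(.558,-.042,-.2108),20),('c',(.5634,-.258,.1953),0)):
  A,o=gauge(*g);Q=Ro.from_euler('x',roll,degrees=True).as_matrix()
  for a in (74.5,-74.5):
    u=[proj('scene',((np.array([[a,0,16]])@Q.T+[0,0,h])/1e3)@A.T+o)[0] for h in (0,5)]
    x,y=np.round(u[0]).astype(int); p=im[y-6:y+7,x-6:x+7]
    lo,hi=np.percentile(p,50),p.max(); w=np.clip(p-(hi-40),0,None)
    n,l=cv2.connectedComponents((w>0).astype(np.uint8)); w=w*(l==l[6,6])
    Y,X=np.mgrid[y-6:y+7,x-6:x+7]; c=np.array([(w*X).sum(),(w*Y).sum()])/w.sum()
    print(nm,a,'pred0',u[0].round(2),'pred5',u[1].round(2),'meas',c.round(2),'h along',np.round(5*np.dot(c-u[0],u[1]-u[0])/np.dot(u[1]-u[0],u[1]-u[0]),1),(w>0).sum())
```

```text
f 74.5 pred0 [246.19 158.99] pred5 [246.75 158.07] meas [244.87 156.86] h along 5.3 66
f -74.5 pred0 [277.21 196.31] pred5 [277.85 195.47] meas [276.17 196.25] h along -2.8 28
c 74.5 pred0 [276.14 132.58] pred5 [276.88 131.54] meas [275.22 131.7 ] h along 0.7 70
c -74.5 pred0 [312.71 159.42] pred5 [313.51 158.43] meas [311.69 159.24] h along -2.0 37
```

```bash
python3 -c "
from workcell import *
print(finish_job())"
```

```text
the job is handed in; nothing more can be done
None
```

Both studs were laid in their matching gauges and let go, and the job was handed in at about 20 s of the 61 s allowed.

- **Which is which:** I took the coarse stud as the one at pixel (244, 214) in the top picture and its gauge as the one on the right. I took the fine stud as the one at (169, 208) and its gauge as the one on the left. Ridge and tooth spacing in the straightened pictures agreed with this: 9 mm on the left gauge, 15 mm on the right. The blue look-alike was left alone.
- **Fine gauge approach:** A straight approach would have taken joint 5 past its lower limit. I rolled the tool 20° about the stud's own axis instead, so the fine stud's square ends sit turned by 20°.
- **Seating by touch:** Each stud met no resistance on the way down until its centre was within about 0.5 mm of the full seat height. The contact force was then about 10 N for the coarse stud and 18 N for the fine one. Out of step, a stud would have stopped 4 to 7 mm higher.
- **Seating by camera:** Overlays in the last pictures fit the seated position for both studs.
- **A check that disagreed:** One automatic height estimate, at the far end of the fine stud, read 5 mm high. The bright shelf behind it spoiled that reading. The position I read by eye there came out around 2 mm high, between the seated and 5 mm marks but closer to seated. The other three ends read between -2.8 and +0.7 mm.
- **Everything else:** The rest of the objects looked undisturbed in the last top picture, apart from those the arm was covering. The gripper was open and clear of everything at hand-in.

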